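Lay out a welding kit from its stack

TASK

Take the stack of frame parts apart from the top down, one piece at a time, and lay the kit out for welding: set each of the five parts flat and centred on the painted mark of its own colour and shape, with the blue tube and the red box lined up with their marks. Put the parts down rather than dropping them, and let go of everything.

Things in the scene. Friction and masses are not known exactly. Their poses are not given: they have to be found in the camera images.
- rail_center (a point): blue rectangular steel tube, the bottom of the stack, lying flat: 180 (its x, open ends) x 60 (its y) x 30 mm high, about 0.55 kg. Point at its centre, 15 mm above its underside; z up. On its upper face stand the red box and the yellow cap, side by side along its x, about 46 mm either side of the middle (which is at which end varies).
- stub_center (a point): red square steel box section, 56 x 56 x 40 mm high, flat closed top, on the blue tube with a white or green piece on top of it. Point at its centre, 20 mm above its underside; x and y square to its sides, z up.
- cap_center (a point): yellow round pipe cap, a plain upright disc 56 mm in diameter, 40 mm high, flat closed top, on the blue tube with a white or green piece on top of it. Point at its centre, 20 mm above its underside; z up.
- collar_center (a point): white pipe collar, an upright ring 42 mm outside, 26 mm bore, 30 mm high, standing on the red box or the yellow cap. Point on its axis, 15 mm above its underside; z up.
- nut_center (a point): green hexagonal coupling nut, 36 mm across flats, 30 mm high, black spot on top, standing on the red box or the yellow cap. Point at its centre, 15 mm above its underside; z up; its x is square to a pair of flats (other pairs every 60 degrees).
- rail_place_mark (a point): blue rectangle, 180 (its x) x 60 mm, painted on a black fixed plate 210 x 88 mm, 4 mm thick: place of the blue tube. The point is on the plate's top face at the middle of the mark (4 mm above the table), x along its length, z up.
- stub_place_mark (a point): red square, 56 mm, painted: place of the red box. Its plate is black, fixed, 4 mm thick, 84 x 84 mm. The point is on the plate's top face at the middle of the mark (4 mm above the table); x and y run along the plate's edges, z up.
- cap_place_mark (a point): yellow disc, 56 mm, painted: place of the yellow cap. Its plate is black, fixed, 4 mm thick, 84 x 84 mm. The point is on the plate's top face at the middle of the mark (4 mm above the table); x and y run along the plate's edges, z up.
- collar_place_mark (a point): white ring, 42 mm outside with a black middle, painted: place of the white collar. Its plate is black, fixed, 4 mm thick, 84 x 84 mm. The point is on the plate's top face at the middle of the mark (4 mm above the table); x and y run along the plate's edges, z up.
- nut_place_mark (a point): green hexagon, 36 mm across flats, painted: place of the green nut. Its plate is black, fixed, 4 mm thick, 84 x 84 mm. The point is on the plate's top face at the middle of the mark (4 mm above the table); x and y run along the plate's edges, z up.
Things that resemble listed ones, but are neither listed nor needed, are in the scene too. Of the things shaped like the part that bears stub_center, the red one is meant.

How it is judged:
By the outcome, as a careful person would: the job done as asked, in the order asked, and still so for the second after the job is handed in, with the robot touching nothing.
It also fails if it takes over 131 s, if anything falls off the work surface, if the arm or the gripper's body presses on something with over 40 N, if the wrist force passes 120 N, or if a joint passes its speed limit or range.

ROBOT

A 6-joint arm with a two-finger parallel gripper is mounted at the origin on the work surface. World frame = base frame: x ahead of the robot, y to its left, z up, the work surface at z = 0. Lengths are in m, angles in degrees, forces in N, time in s.
With the tool pointing down it reaches from about 0.25 to 0.85 m from the base axis. Payload 12.5 kg.
Tool frame: the origin (TCP) lies between the finger pads; the fingertips stand 22 mm ahead of it and the grasp point (between the pads) lies 3 mm ahead of it; z points along the fingers, y is the line along which they close (so a half turn about z gives the same grasp; the last joint's range is limited). The gripper opens to 93 mm and grips with 3 to 60 N. Pads are 15 mm wide; open, the fingers measure 128 mm over their backs; the gripper's body (75 mm by 188 mm) begins 65 mm behind the grasp point.
Start: joints at [72.216, 20.094, 94.641, -0, 65.266, -4.847], TCP at [0.123, 0.536, 0.241] pointing down, gripper open.
Joint ranges: [-157.81, 157.81], [-45, 120.19], [0.68, 151.7], [-89.99, 269.99], [4.06, 180], [-164.3, 164.3]. Speed limits (degrees/s): [127.2, 127.2, 159.86, 180, 180, 180].

INTERFACE

Orientations are given as a 3x3 rotation matrix whose columns are the frame's x, y, z axes.
In Python, from bench import arm gives the robot as it stands. The module is installed in compiled form; this text tells all that it offers.
- The arm moves only by the tool play_rows, never from a script. Its argument "targets" is a list of rows, each an object with "angular": the turn, a rotation vector about the tool's x, y, z in rad, a list of three; "travel": the shift along the tool's x, y, z in cm, a list of three; "hand": the finger opening in cm, from 0 to 9.3. A call has 1 to 8 rows; each row shifts and turns the commanded pose from where the row before left it, along the tool's axes as they then stand; what a row does not reach is not made up. A row lasts 1/12 s, in which the tool goes at most 41.7 mm and 7.16 degrees, less where a joint would pass 70% of its speed; a pose out of reach is approached as far as the arm can. A call with a gripper value outside its range is refused whole. The fingers move at their own pace and stop on an object; "newtons" is the grip in N (left out, the last holds). Time passes only in rows, so rows that do not move let the fingers close. It gives the time, the measured TCP pose, the force, the opening and the grip force at its end, in the units of the state.
- arm.observe(): the state, without advancing time (a new reading comes with each control period).
- arm.camera(name): name is "side" or "top" or "wrist"; returns a dict with "image" (400x640x3 uint8, red, green, blue), "z_map" (400x640 float32, m along the optical axis (not along the pixel's ray), 0 where there is no reading), "intrinsics" (3x3 intrinsics, pixels), "T" (4x4, takes a point from camera to world coordinates). Camera axes: x right, y up, looking along -z (the intrinsics and any distortion apply to the point x, -y, -z); pixel columns grow to the right and rows downward; lengths in m; the calibration is good to about 2 mm. A picture is of the moment at which its call begins.
- arm.finish_job(): hands the job in; it is judged then, once.
Trained networks look in the newest picture that a camera, given by its name, has taken for a name from the list of things; names that differ only in an ending like _2 or _b are one class to them, and where a whole thing is asked for, a point or a joint stands for the part that bears it (a point fixed in the world has none). Each returns a list of dicts, best first, with "p" (0 to 1); they miss things now and then, are a little off and sometimes report something else, mostly with a low value. They report only what shows in the picture. A call takes as long as a camera call. They do not tell look-alikes from the thing itself.
- arm.silhouettes(thing, camera): "mask" (400x640 bool, what is visible of it) and "bbox" ([left, top, width, height] in pixels, round what is visible of it).
- arm.place_of(thing, camera): "pixel" ([row, column] in pixels: a listed point, or the origin of a listed thing).
The state is a dict: "clock": time; "joint_pos": joint angles; "joint_velocities": joint speeds; "joint_efforts": joint torques, N m; "eef_pos": TCP position; "tool_rot": TCP orientation; "ft_force": force on the tool from outside, world axes, zero at the start; "moment": the same for the moment, N m; "gripper_width": finger opening in m; "grasp_force": force on a finger pad.
Only numpy, scipy, OpenCV 4.12 (cv2) and the standard library are available. Lean on these libraries where they do the work, as an engineer would, in place of code of your own. Each camera call takes 0.05 s, during which the arm holds its last target. There are 200 camera calls.

## Working session

There is one attempt and no reset: what is moved stays moved. The work goes in short steps, Python scripts to look and compute and a tool call to move; the robot and the scene stay as the last step left them, time stands still between calls to the robot, and variables do not carry over. Pictures are saved under pics/ and viewed, at most 14 in all, crops included, and the job is handed in when it is done.

Besides the shell and the picture viewer there is one more tool, called after "Call:" as name(argument=value, ...) on one line, values as JSON. play_rows: Moves the arm, as the interface text tells. Its arguments: {"type":"object","properties":{"targets":{"type":"array","items":{"type":"object","properties":{"angular":{"type":"array","items":{"type":"number"}},"travel":{"type":"array","items":{"type":"number"}},"hand":{"type":"number"}}}},"newtons":{"type":"number"}},"required":["targets"]}

```bash
mkdir -p pics
cat > h.py <<'E'
import numpy as np, cv2
from bench import arm
def px2w(c,row,col,z=None):
    K=c["intrinsics"];T=c["T"]
    d=np.array([(col-K[0,2])/K[0,0],-(row-K[1,2])/K[1,1],-1.0])
    if z is None:
        r,q=int(round(row)),int(round(col)); p=c["z_map"][r,q]*d
        return T[:3,:3]@p+T[:3,3]
    w=T[:3,:3]@d; o=T[:3,3]
    return o+w*(z-o[2])/w[2]
def cloud(c):
    K=c["intrinsics"];T=c["T"];v,u=np.mgrid[0:400,0:640];Z=c["z_map"]
    p=np.stack([(u-K[0,2])/K[0,0]*Z,-(v-K[1,2])/K[1,1]*Z,-Z],-1)
    return p@T[:3,:3].T+T[:3,3]
def save(c,n,crop=None,f=1):
    im=c["image"][:,:,::-1]
    if crop: a,b,d,e=crop; im=im[a:b,d:e]
    cv2.imwrite("pics/"+n,cv2.resize(im,None,fx=f,fy=f,interpolation=cv2.INTER_CUBIC))
E
python3 - <<'E'
from h import *
np.set_printoptions(precision=4,suppress=True)
for n in ("top","side"):
    c=arm.camera(n); save(c,n+"0.png",f=1.25)
    print(n,c["T"][:3,3],c["intrinsics"][0,0])
    for t in ["rail","stub","cap","collar","nut"]:
        for s in ("_center","_place_mark"):
            for r in arm.place_of(t+s,n)[:3]:
                print(t+s,round(r["p"],2),np.round(r["pixel"],1),px2w(c,*r["pixel"]))
print(arm.observe())
E
```

```text
top [0.3514 0.0049 1.0486] 488.54117503260767
rail_place_mark 0.77 [216.7 391.4] [ 0.4561 -0.1269  0.005 ]
stub_center 0.88 [196.4 276. ] [0.4876 0.11   0.1034]
stub_center 0.61 [279.1 212.4] [0.327  0.2457 0.0396]
stub_center 0.57 [210.2 220.9] [0.4689 0.2324 0.0367]
stub_place_mark 0.95 [129.8 284.8] [0.6495 0.1026 0.0064]
stub_place_mark 0.33 [148.2 473.6] [ 0.6046 -0.3093  0.0061]
cap_center 0.6 [239.6 270.8] [0.4034 0.1194 0.1024]
cap_place_mark 0.72 [153.4 197.2] [0.5974 0.2938 0.0087]
collar_center 0.86 [190.  273.4] [0.5054 0.119  0.0708]
collar_place_mark 0.75 [146.8 476. ] [ 0.6071 -0.3139  0.0085]
collar_place_mark 0.72 [151.7 198.5] [0.6017 0.2917 0.0064]
collar_place_mark 0.34 [241.7 268.5] [0.3994 0.1241 0.1003]
nut_center 0.83 [238.1 265.5] [0.4063 0.1298 0.102 ]
nut_place_mark 0.86 [134.5 378.4] [ 0.6373 -0.103   0.0054]
side [ 0.0733 -0.4659  0.6536] 414.58779140039735
rail_center 0.67 [202.4 265.8] [0.4389 0.1162 0.0327]
rail_place_mark 0.94 [273.9 349.8] [ 0.4501 -0.1348  0.0068]
stub_center 0.98 [184.3 289. ] [0.4882 0.0922 0.0717]
stub_center 0.89 [229.6 297.5] [
[... 472 characters left out ...]
  0.0082]
nut_center 0.92 [187.8 245.8] [0.3962 0.1171 0.0993]
nut_place_mark 0.97 [222.4 397. ] [ 0.625  -0.1073  0.0082]
{'clock': 1.1, 'joint_pos': array([72.2157, 20.0944, 94.6411,  0.0011, 65.2658, -4.8479]), 'joint_velocities': array([-0.1544, -0.0045, -0.0217, -0.0256,  0.0287, -0.0877]), 'joint_efforts': array([  0.0016, -49.7263, -28.547 ,   0.07  ,   0.0222,   0.0001]), 'eef_pos': array([0.1231, 0.536 , 0.2406]), 'tool_rot': array([[-0.9746,  0.2239, -0.    ],
       [ 0.2239,  0.9746, -0.    ],
       [ 0.    , -0.    , -1.    ]]), 'ft_force': array([-0.4899,  0.0201, -0.4432]), 'moment': array([ 0.0221, -0.0166, -0.0428]), 'grasp_force': 0.0, 'gripper_width': 0.09286495767085641}
```

View pics/top0.png

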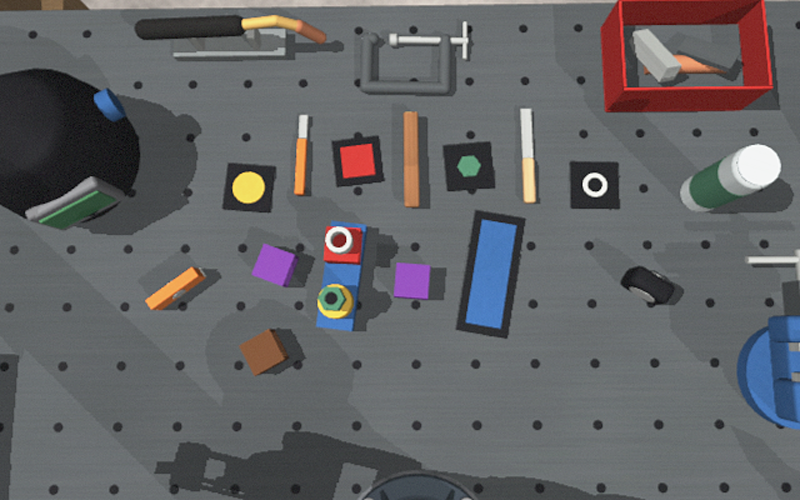

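View pics/side0.png

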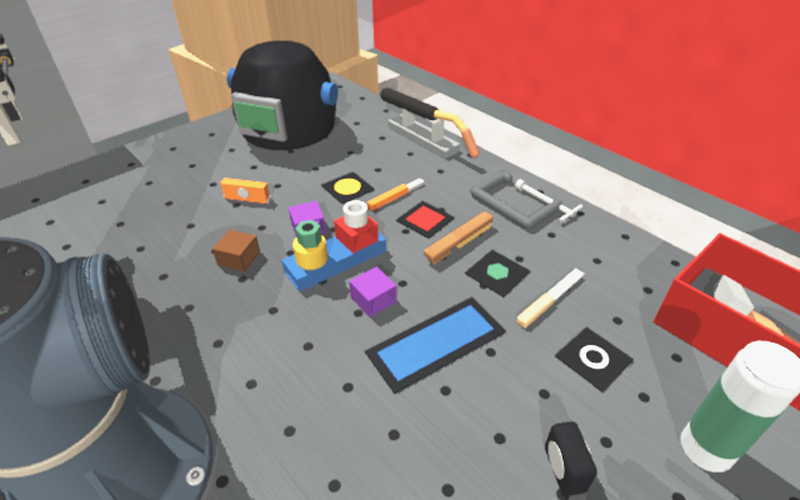

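The top view (800 px scale) shows the white collar on the red box at (340,240), and the green nut on the yellow cap at (335,300). Both stand on the blue tube. The box candidates are red (342,243), purple (275,264), purple (412,280) and brown (264,352). Only the one on the stack under the collar is red, so that is the one meant. The marks are yellow (249,187), red (357,160), green (469,166), white (595,184) and blue (492,274).

```bash
cat >> h.py <<'E'
COL={"red":[(0,9),(172,180)],"blue":[(100,120)],"yellow":[(22,34)],"green":[(60,95)]}
def seg(c,color,zr,center,rad=0.13):
    h=cv2.cvtColor(c["image"],cv2.COLOR_RGB2HSV);P=cloud(c)
    if color=="white": m=(h[...,1]<45)&(h[...,2]>150)
    elif color=="black": m=(h[...,2]<60)
    else: m=np.any([(h[...,0]>=a)&(h[...,0]<=b) for a,b in COL[color]],axis=0)&(h[...,1]>90)&(h[...,2]>50)
    m&=(P[...,2]>zr[0])&(P[...,2]<zr[1])&(c["z_map"]>0)&(np.hypot(P[...,0]-center[0],P[...,1]-center[1])<rad)
    n,l,s,_=cv2.connectedComponentsWithStats(m.astype(np.uint8))
    if n<2: return None
    k=1+np.argmax(s[1:,4]); q=P[l==k]
    (cx,cy),(w,hh),a=cv2.minAreaRect((q[:,:2]*1000).astype(np.float32))
    if w<hh: w,hh,a=hh,w,a-90
    a=(a+90)%180-90
    return dict(n=len(q),c=np.round([cx,cy],1),wh=np.round([w,hh],1),ang=round(a,1),z=round(float(np.median(q[:,2]))*1000,1))
E
python3 - <<'E'
from h import *
c=arm.camera("top"); save(c,"stack.png",(165,275,190,370),4.4)
for nm,a in {"mark_rail":("blue",(-.01,.015),(.45,-.13)),"mark_stub":("red",(-.01,.015),(.65,.10),.08),"mark_cap":("yellow",(-.01,.015),(.6,.29),.08),
"mark_nut":("green",(-.01,.015),(.63,-.105),.08),"mark_collar":("white",(-.01,.015),(.605,-.314),.06),
"collar":("white",(.09,.115),(.49,.11),.06),"nut":("green",(.09,.115),(.4,.12),.06),"stub":("red",(.06,.08),(.49,.1),.06),"cap":("yellow",(.06,.08),(.4,.11),.06),"rail":("blue",(.02,.04),(.44,.11))}.items(): print(nm,seg(c,*a))
for nm,p in {"rail":(.45,-.13),"stub":(.65,.1),"cap":(.6,.29),"nut":(.63,-.105),"collar":(.605,-.314)}.items():
    # whole plate by dark+paint, height irrelevant
    print("plate",nm,seg(c,"black",(-.01,.015),p,.13 if nm=="rail" else .07))
E
```

```text
mark_rail {'n': 2470, 'c': array([ 452.6, -129.4]), 'wh': array([182.8,  62.7]), 'ang': -10.4, 'z': 5.4}
mark_stub {'n': 695, 'c': array([653.6, 100.6]), 'wh': array([61.3, 59.1]), 'ang': 6.1, 'z': 5.3}
mark_cap {'n': 498, 'c': array([605.9, 293.5]), 'wh': array([58.2, 54. ]), 'ang': 85.4, 'z': 5.3}
mark_nut {'n': 209, 'c': array([641.6, -94.4]), 'wh': array([36.8, 34.5]), 'ang': -26.5, 'z': 6.1}
mark_collar {'n': 205, 'c': array([ 606.4, -313.8]), 'wh': array([42.1, 41.5]), 'ang': 54.2, 'z': 5.6}
collar {'n': 224, 'c': array([498.8, 121.5]), 'wh': array([40.2, 39.5]), 'ang': -56.4, 'z': 100.3}
nut {'n': 178, 'c': array([406.1, 131.6]), 'wh': array([36.6, 34.7]), 'ang': -30.4, 'z': 101.5}
stub {'n': 358, 'c': array([495.4, 119.9]), 'wh': array([56.3, 55.2]), 'ang': 86.3, 'z': 70.8}
cap {'n': 160, 'c': array([390.4, 130.6]), 'wh': array([54.1, 27.8]), 'ang': 89.7, 'z': 70.6}
rail {'n': 562, 'c': array([436.4, 126.7]), 'wh': array([65.7, 60.2]), 'ang': -7.4, 'z': 30.8}
plate rail {'n': 1387, 'c': array([ 452.4, -129.6]), 'wh': array([208.2,  88.6]), 'ang': -10.2, 'z': 4.9}
plate stub {'n': 689, 'c': array([658.4, 100.9]), 'wh': array([95. , 82.7]), 'ang': 6.6, 'z': 4.8}
plate cap {'n': 812, 'c': array([606.5, 291.4]), 'wh': array([84.2, 83.7]), 'ang': 84.6, 'z': 4.8}
plate nut {'n': 1137, 'c': array([638.6, -95.8]), 'wh': array([89. , 84.5]), 'ang': 3.9, 'z': 5.1}
plate collar {'n': 1070, 'c': array([ 606.3, -314.3]), 'wh': array([86. , 83.6]), 'ang': 88.7, 'z': 5.0}
```

View pics/stack.png

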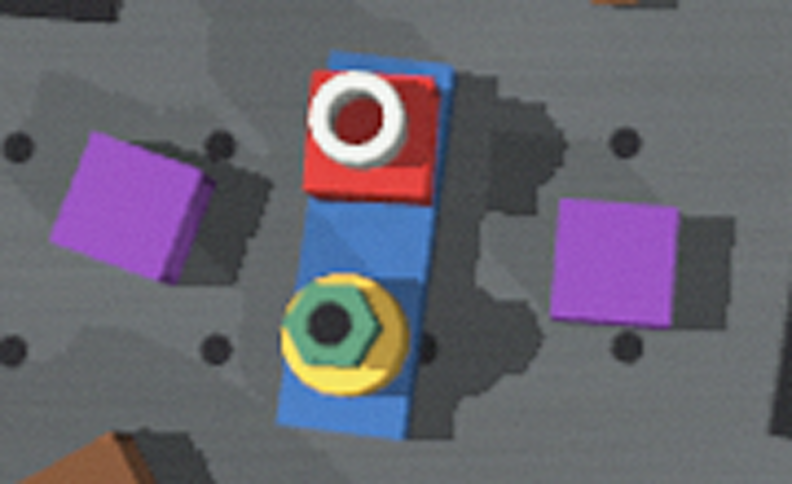

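The enlarged crop confirms it: the red box at (370,135) carries the white collar, and the boxes at (130,205) and (615,262) are purple. Now I move above the stack, with the closing line square to the tube.

Call:
play_rows(targets=[{"angular": [0,0,-0.07],"hand": 9.3},{"angular": [0,0,-0.07]},{"travel": [-2.3,-2.4,-0.4]},{"travel": [-2.3,-2.4,-0.4]},{"travel": [-2.3,-2.4,-0.4]},{"travel": [-2.3,-2.4,-0.4]},{"travel": [-2.3,-2.4,-0.4]},{"travel": [-2.3,-2.4,-0.4]}])

```text
schema error: expected keys angular, travel, hand
```

Call:
play_rows(targets=[{"travel": [-2.3,-2.4,-0.4]},{"travel": [-2.3,-2.4,-0.4]},{"travel": [-2.3,-2.4,-0.4]},{"travel": [-2.3,-2.4,-0.4]},{"travel": [-2.3,-2.4,-0.4]},{"travel": [-2.3,-2.4,-0.4]},{"travel": [-2.3,-2.4,-0.4]},{"travel": [-2.3,-2.4,-0.4]}])

```text
schema error: expected keys angular, travel, hand
```

Call:
play_rows(targets=[{"travel": [-2,-2,-0.2]},{"travel": [0,0,0]},{"travel": [0,0,0]}])

```text
schema error: expected keys angular, travel, hand
```

```bash
cat >> h.py <<'E'
def go(x,y,z,yaw=None):
    "TCP target in mm, yaw of closing axis deg: prints turn (rad, about tool z) and travel (cm) in tool axes after the turn"
    s=arm.observe();R=s["tool_rot"];p=s["eef_pos"]*1000
    y0=np.degrees(np.arctan2(R[1,1],R[0,1])); d=0
    if yaw is not None: d=(yaw-y0+90)%180-90
    a=np.radians(-d);Rz=np.array([[np.cos(a),-np.sin(a),0],[np.sin(a),np.cos(a),0],[0,0,1]])
    v=(R@Rz).T@(np.array([x,y,z])-p)/10
    print("p",np.round(p,1),"yaw",round(y0,2),"w",round(s["gripper_width"]*1000,1),"F",np.round(s["ft_force"],1),"| turn",round(a,3),"travel",np.round(v,2),"j6",round(s["joint_pos"][5]),"t",round(s["clock"],1))
E
python3 - <<'E'
from h import *
c=arm.camera("wrist"); save(c,"wrist1.png",f=1.25)
print(c["T"].round(3),arm.observe()["tool_rot"].round(3))
for nm,a in {"collar":("white",(.09,.115),(.49,.11),.06),"nut":("green",(.09,.115),(.4,.12),.06),"stub":("red",(.06,.08),(.49,.1),.06),"cap":("yellow",(.06,.08),(.4,.11),.06),"rail":("blue",(.02,.04),(.44,.11))}.items(): print(nm,seg(c,*a))
go(498.8,121.5,95,85)
E
```

```text
[[ 0.224 -0.943 -0.247  0.055]
 [ 0.975  0.217  0.057  0.552]
 [-0.    -0.254  0.967  0.384]
 [ 0.     0.     0.     1.   ]] [[-0.975  0.224  0.   ]
 [ 0.224  0.975 -0.   ]
 [-0.    -0.    -1.   ]]
collar None
nut None
stub None
cap None
rail None
p [123.1 536.  240.6] yaw 77.06 w 93.1 F [ 0.1 -0.2  0.3] | turn -0.139 travel [-41.04 -38.02  14.56] j6 -5 t 1.2
```

View pics/wrist1.png

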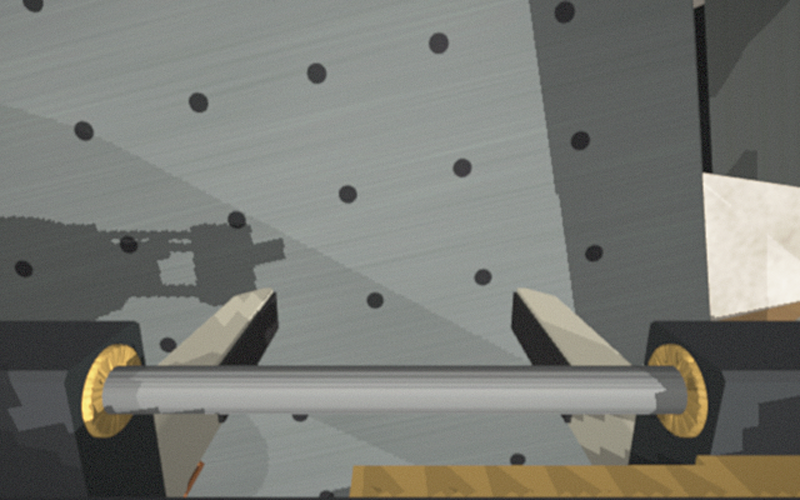

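The call was refused because every row needs all three keys. The wrist picture shows only bare bench between the fingers, whose tips are at (270,295) and (520,295). I'll resend the rows in full.

Call:
play_rows(targets=[{"angular": [0,0,-0.07],"travel": [0,0,0],"hand": 9.3},{"angular": [0,0,-0.07],"travel": [0,0,0],"hand": 9.3},{"angular": [0,0,0],"travel": [-2.3,-2.4,-0.4],"hand": 9.3},{"angular": [0,0,0],"travel": [-2.3,-2.4,-0.4],"hand": 9.3},{"angular": [0,0,0],"travel": [-2.3,-2.4,-0.4],"hand": 9.3},{"angular": [0,0,0],"travel": [-2.3,-2.4,-0.4],"hand": 9.3},{"angular": [0,0,0],"travel": [-2.3,-2.4,-0.4],"hand": 9.3},{"angular": [0,0,0],"travel": [-2.3,-2.4,-0.4],"hand": 9.3}])

```text
clock: 1.87
eef_pos: [0.2489, 0.3794, 0.2649]
tool_rot: [[-0.996, 0.085, 0.0], [0.085, 0.996, 0.0], [-0.0, 0.0, -1.0]]
ft_force: [0.2, 0.8, -0.2]
gripper_width: 0.0931
grasp_force: 0.0
```

Call:
play_rows(targets=[{"angular": [0,0,0],"travel": [-2.3,-2.4,-0.4],"hand": 9.3},{"angular": [0,0,0],"travel": [-2.3,-2.4,-0.4],"hand": 9.3},{"angular": [0,0,0],"travel": [-2.3,-2.4,-0.4],"hand": 9.3},{"angular": [0,0,0],"travel": [-2.3,-2.4,-0.4],"hand": 9.3},{"angular": [0,0,0],"travel": [-2.3,-2.4,-0.4],"hand": 9.3},{"angular": [0,0,0],"travel": [-2.3,-2.4,-0.4],"hand": 9.3},{"angular": [0,0,0],"travel": [-2.3,-2.4,-0.4],"hand": 9.3},{"angular": [0,0,0],"travel": [-2.3,-2.4,-0.4],"hand": 9.3}])

```text
clock: 2.53
eef_pos: [0.4159, 0.1722, 0.2971]
tool_rot: [[-0.996, 0.086, 0.001], [0.086, 0.996, 0.0], [-0.0, 0.0, -1.0]]
ft_force: [0.8, -0.2, 0.1]
gripper_width: 0.093
grasp_force: 0.0
```

Call:
play_rows(targets=[{"angular": [0,0,0],"travel": [-2,-2,0],"hand": 9.3},{"angular": [0,0,0],"travel": [-2,-2,0],"hand": 9.3},{"angular": [0,0,0],"travel": [0,0,0],"hand": 9.3},{"angular": [0,0,0],"travel": [0,0,0],"hand": 9.3}])

```text
clock: 2.87
eef_pos: [0.4519, 0.1296, 0.2965]
tool_rot: [[-0.996, 0.088, -0.0], [0.088, 0.996, 0.0], [0.0, 0.0, -1.0]]
ft_force: [-0.7, 0.4, -0.7]
gripper_width: 0.0934
grasp_force: 0.0
```

Run:
```python
from h import *
c=arm.camera("wrist"); save(c,"wrist2.png",f=1.25)
for nm,a in {"collar":("white",(.09,.115),(.49,.11),.06),"nut":("green",(.09,.115),(.4,.12),.06),"stub":("red",(.06,.08),(.49,.1),.06),"cap":("yellow",(.06,.08),(.4,.11),.06),"rail":("blue",(.02,.04),(.44,.11))}.items(): print(nm,seg(c,*a))
go(498.8,121.5,95,85)
```

```text
collar {'n': 922, 'c': array([498.2, 120.9]), 'wh': array([40.5, 40.1]), 'ang': -4.2, 'z': 99.1}
nut {'n': 780, 'c': array([406.3, 131.2]), 'wh': array([37.5, 33.7]), 'ang': 87.3, 'z': 100.0}
stub {'n': 1297, 'c': array([495.8, 118.8]), 'wh': array([57.1, 56. ]), 'ang': -3.6, 'z': 69.4}
cap {'n': 963, 'c': array([403.7, 130.1]), 'wh': array([54.3, 53.3]), 'ang': 40.3, 'z': 69.4}
rail {'n': 1648, 'c': array([444.7, 124.7]), 'wh': array([60.1, 55.6]), 'ang': 82.4, 'z': 29.6}
p [451.4 130.4 296.5] yaw 85.03 w 92.7 F [ 0.1 -0.1  0. ] | turn 0.0 travel [-4.81 -0.47 20.15] j6 -75 t 2.9
```

View pics/wrist2.png

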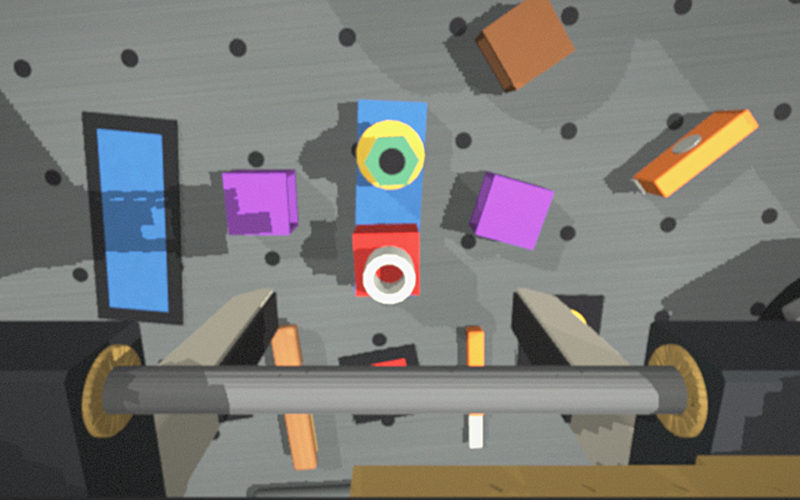

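The wrist view shows the collar at (389,275) on the red box and the nut at (391,160) on the yellow cap, with a corner of the nut pointing to each finger side. The nut therefore needs a turned grasp. First I take the collar.

Call:
play_rows(targets=[{"angular": [0,0,0],"travel": [-2.4,-0.3,2],"hand": 9.3},{"angular": [0,0,0],"travel": [-2.35,-0.25,2],"hand": 9.3},{"angular": [0,0,0],"travel": [0,0,3.5],"hand": 9.3},{"angular": [0,0,0],"travel": [0,0,3.5],"hand": 9.3},{"angular": [0,0,0],"travel": [0,0,3.5],"hand": 9.3},{"angular": [0,0,0],"travel": [0,0,3],"hand": 9.3},{"angular": [0,0,0],"travel": [0,0,1.65],"hand": 9.3},{"angular": [0,0,0],"travel": [0,0,1.0],"hand": 9.3}])

```text
clock: 3.58
eef_pos: [0.4968, 0.1218, 0.0931]
tool_rot: [[-0.996, 0.084, -0.003], [0.084, 0.996, -0.0], [0.003, -0.001, -1.0]]
ft_force: [0.7, -0.2, 0.0]
gripper_width: 0.0931
grasp_force: 0.0
```

Call:
play_rows(newtons=15, targets=[{"angular": [0,0,0],"travel": [0,0,0],"hand": 6.0},{"angular": [0,0,0],"travel": [0,0,0],"hand": 5.0},{"angular": [0,0,0],"travel": [0,0,0],"hand": 3.5},{"angular": [0,0,0],"travel": [0,0,0],"hand": 3.5},{"angular": [0,0,0],"travel": [0,0,0],"hand": 3.5},{"angular": [0,0,0],"travel": [0,0,0],"hand": 3.5},{"angular": [0,0,0],"travel": [0,0,0],"hand": 3.5},{"angular": [0,0,0],"travel": [0,0,0],"hand": 3.5}])

```text
clock: 4.25
eef_pos: [0.4985, 0.1208, 0.0954]
tool_rot: [[-0.996, 0.086, 0.0], [0.086, 0.996, 0.0], [-0.0, 0.0, -1.0]]
ft_force: [0.5, -0.8, 0.5]
gripper_width: 0.0443
grasp_force: 0.0
```

Run:
```python
from h import *
go(606.4,-314,170)
```

```text
p [498.5 120.8  95.4] yaw 85.08 w 44.3 F [ 0.5 -0.8  0.5] | turn 0.0 travel [-14.48 -42.4   -7.46] j6 -77 t 4.2
```

Call:
play_rows(targets=[{"angular": [0,0,0],"travel": [0,0,0],"hand": 3.5},{"angular": [0,0,0],"travel": [0,0,0],"hand": 3.5},{"angular": [0,0,0],"travel": [0,0,0],"hand": 3.5},{"angular": [0,0,0],"travel": [0,0,-0.5],"hand": 3.5},{"angular": [0,0,0],"travel": [0,0,-2],"hand": 3.5},{"angular": [0,0,0],"travel": [0,0,-3],"hand": 3.5},{"angular": [0,0,0],"travel": [0,0,-2],"hand": 3.5}])

```text
clock: 4.83
eef_pos: [0.4985, 0.1209, 0.172]
tool_rot: [[-0.996, 0.086, 0.0], [0.086, 0.996, 0.0], [-0.0, 0.0, -1.0]]
ft_force: [1.1, 0.5, -1.6]
gripper_width: 0.041
grasp_force: 15.0
```

Run:
```python
from h import *
print(arm.observe()["grasp_force"])
go(606.4,-314,170)
```

```text
14.999808483580637
p [498.5 120.9 172. ] yaw 85.09 w 41.0 F [ 1.1  0.5 -1.6] | turn 0.0 travel [-14.47 -42.4    0.2 ] j6 -77 t 4.8
```

Call:
play_rows(targets=[{"angular": [0,0,0],"travel": [-0.5,-1.4,0],"hand": 3.5},{"angular": [0,0,0],"travel": [-1,-3,0],"hand": 3.5},{"angular": [0,0,0],"travel": [-1,-3,0],"hand": 3.5},{"angular": [0,0,0],"travel": [-1,-3,0],"hand": 3.5},{"angular": [0,0,0],"travel": [-1,-3,0],"hand": 3.5},{"angular": [0,0,0],"travel": [-1,-3,0],"hand": 3.5},{"angular": [0,0,0],"travel": [-1,-3,0],"hand": 3.5},{"angular": [0,0,0],"travel": [-1,-3,0],"hand": 3.5}])

```text
clock: 5.5
eef_pos: [0.5539, -0.1103, 0.1702]
tool_rot: [[-0.996, 0.086, -0.0], [0.086, 0.996, 0.0], [0.0, 0.0, -1.0]]
ft_force: [0.3, 0.2, -1.5]
gripper_width: 0.0408
grasp_force: 15.0
```

Call:
play_rows(targets=[{"angular": [0,0,0],"travel": [-1,-3,0],"hand": 3.5},{"angular": [0,0,0],"travel": [-1,-3,0],"hand": 3.5},{"angular": [0,0,0],"travel": [-1,-3,0],"hand": 3.5},{"angular": [0,0,0],"travel": [-1,-3,0],"hand": 3.5},{"angular": [0,0,0],"travel": [-1,-3,0],"hand": 3.5},{"angular": [0,0,0],"travel": [-1,-3,0],"hand": 3.5},{"angular": [0,0,0],"travel": [-1,-2,0],"hand": 3.5},{"angular": [0,0,0],"travel": [0,0,0],"hand": 3.5}])

```text
clock: 6.17
eef_pos: [0.6068, -0.3178, 0.1697]
tool_rot: [[-0.996, 0.088, 0.0], [0.088, 0.996, -0.001], [-0.0, -0.001, -1.0]]
ft_force: [0.6, -0.6, -1.9]
gripper_width: 0.0406
grasp_force: 15.0
```

Run:
```python
from h import *
c=arm.camera("wrist"); save(c,"w3.png")
print(seg(c,"white",(-.01,.015),(.606,-.314),.06)); P=cloud(c)
print(seg(c,"black",(-.01,.015),(.606,-.314),.07))
print("held",seg(c,"white",(.1,.2),(.606,-.314),.06))
go(606.4,-314,29)
```

```text
{'n': 2663, 'c': array([ 584.5, -292.1]), 'wh': array([119.7,  58.5]), 'ang': 44.4, 'z': -0.4}
{'n': 15, 'c': array([ 601.7, -323.3]), 'wh': array([11.6,  2. ]), 'ang': -32.0, 'z': 4.7}
held {'n': 4340, 'c': array([ 603.6, -317.3]), 'wh': array([40.2, 34.4]), 'ang': 82.0, 'z': 173.3}
p [ 606.3 -315.7  169.6] yaw 84.96 w 41.1 F [-0.2  1.3 -2.3] | turn 0.0 travel [ 0.    0.17 14.06] j6 -116 t 6.2
```

View pics/w3.png

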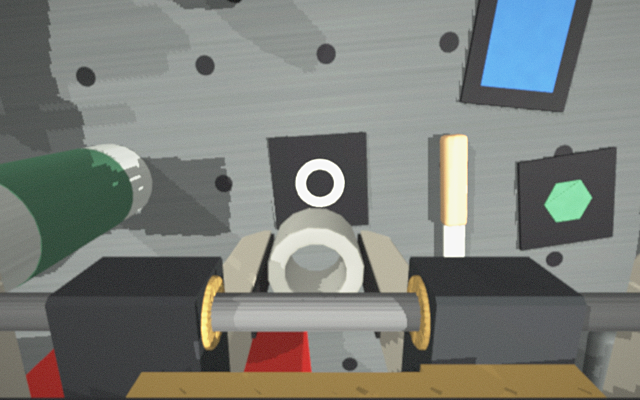

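The wrist view shows the collar held at (316,260), with its white ring mark fully visible at (319,183). I'll measure the ring with a stricter threshold.

```bash
sed -i 's/>150)/>215)/' h.py
python3 - <<'E'
from h import *
c=arm.camera("wrist")
print(seg(c,"white",(-.01,.015),(.606,-.314),.04), seg(c,"green",(-.01,.015),(.64,-.095),.06),seg(c,"white",(.1,.2),(.606,-.314),.06))
go(606.4,-314,29)
E
```

```text
{'n': 1209, 'c': array([ 606.9, -314.5]), 'wh': array([42.8, 42.6]), 'ang': -50.7, 'z': 4.2} {'n': 1355, 'c': array([642.4, -95.6]), 'wh': array([40.8, 36.2]), 'ang': 34.5, 'z': 4.5} {'n': 2018, 'c': array([ 599.9, -311.8]), 'wh': array([40.1, 23.6]), 'ang': 59.4, 'z': 173.7}
p [ 606.2 -314.3  169.6] yaw 85.03 w 40.8 F [-0.9  0.6 -2.9] | turn 0.0 travel [-0.03  0.02 14.06] j6 -116 t 6.3
```

Call:
play_rows(targets=[{"angular": [0,0,0],"travel": [-0.05,0,3.5],"hand": 3.5},{"angular": [0,0,0],"travel": [0,0,3.5],"hand": 3.5},{"angular": [0,0,0],"travel": [0,0,3.5],"hand": 3.5},{"angular": [0,0,0],"travel": [0,0,2.5],"hand": 3.5},{"angular": [0,0,0],"travel": [0,0,0.75],"hand": 3.5},{"angular": [0,0,0],"travel": [0,0,0.15],"hand": 3.5},{"angular": [0,0,0],"travel": [0,0,0.08],"hand": 3.5},{"angular": [0,0,0],"travel": [0,0,0],"hand": 3.5}])

```text
clock: 6.93
eef_pos: [0.6077, -0.314, 0.0319]
tool_rot: [[-0.996, 0.085, 0.002], [0.085, 0.996, -0.001], [-0.002, -0.001, -1.0]]
ft_force: [0.5, -0.5, -2.0]
gripper_width: 0.0411
grasp_force: 15.0
```

Call:
play_rows(targets=[{"angular": [0,0,0],"travel": [0,0,0.03],"hand": 3.5},{"angular": [0,0,0],"travel": [0,0,0],"hand": 3.5}])

```text
clock: 7.1
eef_pos: [0.6075, -0.3143, 0.0312]
tool_rot: [[-0.996, 0.086, 0.001], [0.086, 0.996, -0.001], [-0.001, -0.001, -1.0]]
ft_force: [-0.3, 0.2, -1.7]
gripper_width: 0.0412
grasp_force: 15.0
```

Call:
play_rows(targets=[{"angular": [0,0,0],"travel": [0,0,0],"hand": 3.5},{"angular": [0,0,0],"travel": [0,0,0],"hand": 3.5}])

```text
clock: 7.27
eef_pos: [0.6072, -0.3142, 0.0305]
tool_rot: [[-0.996, 0.086, 0.001], [0.086, 0.996, -0.0], [-0.001, -0.0, -1.0]]
ft_force: [-0.5, -0.3, -1.4]
gripper_width: 0.0408
grasp_force: 15.0
```

Call:
play_rows(targets=[{"angular": [0,0,0],"travel": [0,0,0.05],"hand": 3.5},{"angular": [0,0,0],"travel": [0,0,0],"hand": 3.5},{"angular": [0,0,0],"travel": [0,0,0],"hand": 3.5}])

```text
clock: 7.52
eef_pos: [0.607, -0.3141, 0.0295]
tool_rot: [[-0.996, 0.086, -0.0], [0.086, 0.996, 0.0], [0.0, 0.0, -1.0]]
ft_force: [0.6, 0.5, -2.2]
gripper_width: 0.041
grasp_force: 15.0
```

Call:
play_rows(targets=[{"angular": [0,0,0],"travel": [0,0,0.03],"hand": 3.5},{"angular": [0,0,0],"travel": [0,0,0],"hand": 3.5},{"angular": [0,0,0],"travel": [0,0,0],"hand": 3.5}])

```text
clock: 7.77
eef_pos: [0.607, -0.314, 0.0292]
tool_rot: [[-0.996, 0.086, -0.0], [0.086, 0.996, 0.0], [0.0, 0.0, -1.0]]
ft_force: [0.7, -0.6, -1.4]
gripper_width: 0.0409
grasp_force: 15.0
```

Call:
play_rows(targets=[{"angular": [0,0,0],"travel": [0,0,0.03],"hand": 3.5},{"angular": [0,0,0],"travel": [0,0,0],"hand": 3.5},{"angular": [0,0,0],"travel": [0,0,0],"hand": 3.5},{"angular": [0,0,0],"travel": [0,0,0],"hand": 3.5}])

```text
clock: 8.1
eef_pos: [0.6071, -0.314, 0.0289]
tool_rot: [[-0.996, 0.086, -0.0], [0.086, 0.996, -0.0], [0.0, -0.0, -1.0]]
ft_force: [0.1, -0.3, -2.5]
gripper_width: 0.0405
grasp_force: 15.0
```

Call:
play_rows(targets=[{"angular": [0,0,0],"travel": [0,0,0.05],"hand": 3.5},{"angular": [0,0,0],"travel": [0,0,0],"hand": 3.5},{"angular": [0,0,0],"travel": [0,0,0],"hand": 3.5},{"angular": [0,0,0],"travel": [0,0,0],"hand": 3.5}])

```text
clock: 8.43
eef_pos: [0.6071, -0.3141, 0.0286]
tool_rot: [[-0.996, 0.086, 0.0], [0.086, 0.996, -0.0], [-0.0, -0.0, -1.0]]
ft_force: [-0.9, 0.4, 1.5]
gripper_width: 0.041
grasp_force: 15.0
```

Call:
play_rows(targets=[{"angular": [0,0,0],"travel": [0,0,0.05],"hand": 3.5},{"angular": [0,0,0],"travel": [0,0,0],"hand": 3.5},{"angular": [0,0,0],"travel": [0,0,0],"hand": 3.5},{"angular": [0,0,0],"travel": [0,0,0],"hand": 3.5}])

```text
clock: 8.77
eef_pos: [0.6072, -0.3141, 0.0285]
tool_rot: [[-0.996, 0.086, 0.0], [0.086, 0.996, -0.0], [-0.0, -0.0, -1.0]]
ft_force: [-0.8, 2.0, 4.8]
gripper_width: 0.0406
grasp_force: 15.0
```

Contact is felt (Fz +4.8 N). I release, rise, turn for the nut's flats and go over.

Call:
play_rows(targets=[{"angular": [0,0,0],"travel": [0,0,-0.03],"hand": 7.5},{"angular": [0,0,0],"travel": [0,0,0],"hand": 7.5},{"angular": [0,0,0],"travel": [0,0,0],"hand": 7.5},{"angular": [0,0,0],"travel": [0,0,0],"hand": 7.5},{"angular": [0,0,0],"travel": [0,0,0],"hand": 7.5},{"angular": [0,0,0],"travel": [0,0,-2],"hand": 7.5},{"angular": [0,0,0],"travel": [0,0,-3],"hand": 7.5},{"angular": [0,0,0.1],"travel": [0,0,-3],"hand": 7.5}])

```text
clock: 9.43
eef_pos: [0.6065, -0.3138, 0.1083]
tool_rot: [[-0.983, 0.183, -0.002], [0.183, 0.983, 0.001], [0.002, 0.001, -1.0]]
ft_force: [0.8, -0.2, 0.1]
gripper_width: 0.0749
grasp_force: 0.0
```

Call:
play_rows(targets=[{"angular": [0,0,0.1],"travel": [0,0,-3],"hand": 7.5},{"angular": [0,0,0.1],"travel": [0,0,-3],"hand": 7.5},{"angular": [0,0,0.1],"travel": [0,0,-2],"hand": 7.5},{"angular": [0,0,0.09],"travel": [0,0,0],"hand": 7.5},{"angular": [0,0,0],"travel": [0,0,0],"hand": 7.5}])

```text
clock: 9.85
eef_pos: [0.6075, -0.3143, 0.1897]
tool_rot: [[-0.837, 0.548, 0.002], [0.548, 0.837, -0.001], [-0.003, 0.0, -1.0]]
ft_force: [0.7, 1.3, 0.0]
gripper_width: 0.075
grasp_force: 0.0
```

Run:
```python
from h import *
c=arm.camera("wrist")
print("placed",seg(c,"white",(.025,.045),(.606,-.314),.06))
go(406.3,131.2,170,57.3)
```

```text
placed {'n': 1115, 'c': array([ 607., -314.]), 'wh': array([40.7, 40.6]), 'ang': -31.9, 'z': 33.3}
p [ 607.  -314.   188.3] yaw 57.1 w 75.0 F [-0.2 -0.1 -0. ] | turn -0.003 travel [40.94 26.63  1.82] j6 -88 t 9.9
```

The collar sits at (607,-314), within 0.5 mm of its mark. Next is the nut.

Call:
play_rows(targets=[{"angular": [0,0,0],"travel": [1.5,1,0.5],"hand": 7.5},{"angular": [0,0,0],"travel": [2.5,1.6,0.5],"hand": 7.5},{"angular": [0,0,0],"travel": [2.5,1.6,0.5],"hand": 7.5},{"angular": [0,0,0],"travel": [2.5,1.6,0.3],"hand": 7.5},{"angular": [0,0,0],"travel": [2.5,1.6,0],"hand": 7.5},{"angular": [0,0,0],"travel": [2.5,1.6,0],"hand": 7.5},{"angular": [0,0,0],"travel": [2.5,1.6,0],"hand": 7.5},{"angular": [0,0,0],"travel": [2.5,1.6,0],"hand": 7.5}])

```text
clock: 10.57
eef_pos: [0.5128, -0.107, 0.1692]
tool_rot: [[-0.841, 0.541, -0.002], [0.541, 0.841, 0.001], [0.002, -0.001, -1.0]]
ft_force: [1.5, -0.3, 0.1]
gripper_width: 0.0751
grasp_force: 0.0
```

Call:
play_rows(targets=[{"angular": [0,0,0],"travel": [2.5,1.6,0],"hand": 7.5},{"angular": [0,0,0],"travel": [2.5,1.6,0],"hand": 7.5},{"angular": [0,0,0],"travel": [2.5,1.6,0],"hand": 7.5},{"angular": [0,0,0],"travel": [2.5,1.6,0],"hand": 7.5},{"angular": [0,0,0],"travel": [2.5,1.6,0],"hand": 7.5},{"angular": [0,0,0],"travel": [2.5,1.6,0],"hand": 7.5},{"angular": [0,0,0],"travel": [2.5,1.6,0],"hand": 7.5},{"angular": [0,0,0],"travel": [2.5,1.6,0],"hand": 7.5}])

```text
clock: 11.23
eef_pos: [0.4148, 0.109, 0.1695]
tool_rot: [[-0.841, 0.541, -0.002], [0.541, 0.841, -0.0], [0.001, -0.001, -1.0]]
ft_force: [0.2, 0.4, 0.3]
gripper_width: 0.0748
grasp_force: 0.0
```

Call:
play_rows(targets=[{"angular": [0,0,0],"travel": [1.94,1.63,0],"hand": 7.5},{"angular": [0,0,0],"travel": [0,0,0],"hand": 7.5},{"angular": [0,0,0],"travel": [0,0,0],"hand": 7.5},{"angular": [0,0,0],"travel": [0,0,0],"hand": 7.5}])

```text
clock: 11.57
eef_pos: [0.4086, 0.1319, 0.1698]
tool_rot: [[-0.84, 0.543, -0.001], [0.543, 0.84, -0.0], [0.001, -0.001, -1.0]]
ft_force: [0.0, -0.7, 0.9]
gripper_width: 0.0749
grasp_force: 0.0
```

Run:
```python
from h import *
c=arm.camera("wrist"); save(c,"w4.png")
print("nut",seg(c,"green",(.09,.11),(.406,.131),.06)); print("cap",seg(c,"yellow",(.06,.08),(.404,.13),.06));print("stub",seg(c,"red",(.06,.08),(.495,.12),.06))
go(406.3,131.2,95.4,57.3)
```

```text
nut {'n': 2046, 'c': array([406.5, 131.4]), 'wh': array([40.3, 36.2]), 'ang': 88.1, 'z': 99.9}
cap {'n': 1806, 'c': array([398.7, 132.5]), 'wh': array([54.7, 44. ]), 'ang': 64.9, 'z': 69.4}
stub {'n': 1733, 'c': array([471.8, 126.9]), 'wh': array([63., 27.]), 'ang': 57.8, 'z': 69.3}
p [408.7 131.6 169.9] yaw 57.07 w 74.6 F [-0.1 -0.5 -0.2] | turn -0.004 travel [ 0.18 -0.16  7.45] j6 -45 t 11.6
```

View pics/w4.png

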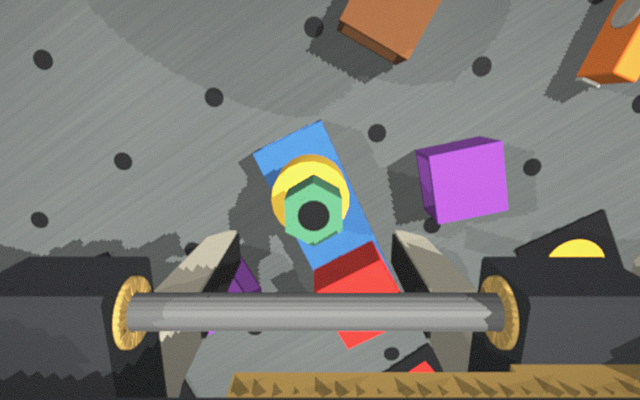

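The nut is at (314,210), with vertical flats facing the left and right fingers. I descend and grip it.

Call:
play_rows(newtons=15, targets=[{"angular": [0,0,-0.015],"travel": [0.17,-0.15,2.5],"hand": 7.5},{"angular": [0,0,0],"travel": [0,0,2.5],"hand": 7.5},{"angular": [0,0,0],"travel": [0,0,1.5],"hand": 7.5},{"angular": [0,0,0],"travel": [0,0,0.95],"hand": 7.5},{"angular": [0,0,0],"travel": [0,0,0],"hand": 6.5},{"angular": [0,0,0],"travel": [0,0,0],"hand": 5},{"angular": [0,0,0],"travel": [0,0,0],"hand": 4},{"angular": [0,0,0],"travel": [0,0,0],"hand": 3}])

```text
clock: 12.28
eef_pos: [0.407, 0.1319, 0.0966]
tool_rot: [[-0.847, 0.532, 0.002], [0.532, 0.847, 0.0], [-0.001, 0.001, -1.0]]
ft_force: [-0.2, -0.0, 0.0]
gripper_width: 0.0529
grasp_force: 0.0
```

Call:
play_rows(targets=[{"angular": [0,0,0],"travel": [0,0,0],"hand": 3},{"angular": [0,0,0],"travel": [0,0,0],"hand": 3},{"angular": [0,0,0],"travel": [0,0,0],"hand": 3},{"angular": [0,0,0],"travel": [0,0,0],"hand": 3},{"angular": [0,0,0],"travel": [0,0,0],"hand": 3}])

```text
clock: 12.7
eef_pos: [0.4066, 0.132, 0.0961]
tool_rot: [[-0.847, 0.532, 0.001], [0.532, 0.847, 0.0], [-0.0, 0.0, -1.0]]
ft_force: [0.2, 0.3, 6.3]
gripper_width: 0.0359
grasp_force: 15.0
```

Run:
```python
from h import *
print(arm.observe()["grasp_force"])
go(642.4,-95.4,170,64.5)
```

```text
15.000982582569122
p [406.6 132.   96.1] yaw 57.88 w 35.9 F [0.2 0.3 6.3] | turn -0.116 travel [-31.07 -10.37  -7.37] j6 -46 t 12.7
```

Call:
play_rows(targets=[{"angular": [0,0,0],"travel": [0,0,-0.5],"hand": 3},{"angular": [0,0,0],"travel": [0,0,-2],"hand": 3},{"angular": [0,0,-0.058],"travel": [0,0,-3],"hand": 3},{"angular": [0,0,-0.058],"travel": [0,0,-1.9],"hand": 3},{"angular": [0,0,0],"travel": [-1.5,-0.5,0],"hand": 3},{"angular": [0,0,0],"travel": [-2.8,-0.9,0],"hand": 3},{"angular": [0,0,0],"travel": [-2.8,-0.9,0],"hand": 3},{"angular": [0,0,0],"travel": [-2.8,-0.9,0],"hand": 3}])

```text
clock: 13.37
eef_pos: [0.4826, 0.0596, 0.1701]
tool_rot: [[-0.903, 0.43, 0.0], [0.43, 0.903, 0.0], [-0.0, 0.0, -1.0]]
ft_force: [1.5, 0.9, -1.3]
gripper_width: 0.0358
grasp_force: 15.0
```

Call:
play_rows(targets=[{"angular": [0,0,0],"travel": [-2.8,-0.9,0],"hand": 3},{"angular": [0,0,0],"travel": [-2.8,-0.9,0],"hand": 3},{"angular": [0,0,0],"travel": [-2.8,-0.9,0],"hand": 3},{"angular": [0,0,0],"travel": [-2.8,-0.9,0],"hand": 3},{"angular": [0,0,0],"travel": [-2.8,-0.9,0],"hand": 3},{"angular": [0,0,0],"travel": [-2.8,-0.9,0],"hand": 3},{"angular": [0,0,0],"travel": [-2.8,-0.9,0],"hand": 3},{"angular": [0,0,0],"travel": [-1.57,-0.87,0],"hand": 3}])

```text
clock: 14.03
eef_pos: [0.6438, -0.0971, 0.1696]
tool_rot: [[-0.902, 0.431, 0.0], [0.431, 0.902, -0.0], [-0.0, -0.0, -1.0]]
ft_force: [0.5, 0.1, -1.2]
gripper_width: 0.0359
grasp_force: 15.0
```

Call:
play_rows(targets=[{"angular": [0,0,0],"travel": [0,0,1],"hand": 3},{"angular": [0,0,0],"travel": [0,0,0],"hand": 3},{"angular": [0,0,0],"travel": [0,0,0],"hand": 3},{"angular": [0,0,0],"travel": [0,0,0],"hand": 3}])

```text
clock: 14.37
eef_pos: [0.6417, -0.0945, 0.1598]
tool_rot: [[-0.903, 0.43, -0.001], [0.43, 0.903, 0.0], [0.001, -0.0, -1.0]]
ft_force: [0.9, 0.8, -1.0]
gripper_width: 0.0364
grasp_force: 15.0
```

Run:
```python
from h import *
c=arm.camera("wrist"); save(c,"w5.png")
print("mark",seg(c,"green",(-.01,.015),(.642,-.095),.06)); print("held",seg(c,"green",(.15,.18),(.642,-.095),.06))
go(642.4,-95.4,29.5,64.5)
```

```text
mark {'n': 852, 'c': array([641.3, -95.1]), 'wh': array([38.2, 35.5]), 'ang': -26.6, 'z': 4.6}
held {'n': 2547, 'c': array([636.8, -92.3]), 'wh': array([35.9, 30.5]), 'ang': 64.1, 'z': 163.4}
p [641.9 -94.6 160.1] yaw 64.56 w 35.7 F [ 0.2 -0.5 -1.7] | turn 0.001 travel [-0.09 -0.05 13.06] j6 -77 t 14.4
```

Call:
play_rows(targets=[{"angular": [0,0,0],"travel": [-0.05,-0.05,3.5],"hand": 3},{"angular": [0,0,0],"travel": [0,0,3.5],"hand": 3},{"angular": [0,0,0],"travel": [0,0,3.5],"hand": 3},{"angular": [0,0,0],"travel": [0,0,2],"hand": 3},{"angular": [0,0,0],"travel": [0,0,0.5],"hand": 3},{"angular": [0,0,0],"travel": [0,0,0],"hand": 3},{"angular": [0,0,0],"travel": [0,0,0],"hand": 3},{"angular": [0,0,0],"travel": [0,0,0],"hand": 3}])

```text
clock: 15.08
eef_pos: [0.6429, -0.0958, 0.0308]
tool_rot: [[-0.903, 0.43, 0.001], [0.43, 0.903, -0.0], [-0.001, 0.0, -1.0]]
ft_force: [0.0, -0.8, -1.7]
gripper_width: 0.0357
grasp_force: 15.0
```

Call:
play_rows(targets=[{"angular": [0,0,0],"travel": [0,0,0.05],"hand": 3},{"angular": [0,0,0],"travel": [0,0,0],"hand": 3},{"angular": [0,0,0],"travel": [0,0,0],"hand": 3},{"angular": [0,0,0],"travel": [0,0,0],"hand": 3}])

```text
clock: 15.42
eef_pos: [0.6426, -0.0961, 0.0295]
tool_rot: [[-0.903, 0.43, 0.0], [0.43, 0.903, -0.0], [-0.0, 0.0, -1.0]]
ft_force: [0.1, 0.8, -1.7]
gripper_width: 0.036
grasp_force: 15.0
```

Call:
play_rows(targets=[{"angular": [0,0,0],"travel": [0,0,0.05],"hand": 3},{"angular": [0,0,0],"travel": [0,0,0],"hand": 3},{"angular": [0,0,0],"travel": [0,0,0],"hand": 3},{"angular": [0,0,0],"travel": [0,0,0],"hand": 3}])

```text
clock: 15.75
eef_pos: [0.6425, -0.0961, 0.0287]
tool_rot: [[-0.903, 0.43, -0.0], [0.43, 0.903, 0.0], [0.0, -0.0, -1.0]]
ft_force: [-0.1, -0.1, -0.3]
gripper_width: 0.0359
grasp_force: 15.0
```

Call:
play_rows(targets=[{"angular": [0,0,0],"travel": [0,0,0.05],"hand": 3},{"angular": [0,0,0],"travel": [0,0,0],"hand": 3},{"angular": [0,0,0],"travel": [0,0,0],"hand": 3},{"angular": [0,0,0],"travel": [0,0,0],"hand": 3}])

```text
clock: 16.08
eef_pos: [0.6425, -0.0961, 0.0282]
tool_rot: [[-0.903, 0.43, 0.0], [0.43, 0.903, -0.0], [-0.0, -0.0, -1.0]]
ft_force: [0.0, -0.1, -1.6]
gripper_width: 0.0356
grasp_force: 15.0
```

Call:
play_rows(targets=[{"angular": [0,0,0],"travel": [0,0,0],"hand": 3},{"angular": [0,0,0],"travel": [0,0,0],"hand": 3}])

```text
clock: 16.25
eef_pos: [0.6425, -0.0961, 0.0282]
tool_rot: [[-0.903, 0.43, -0.0], [0.43, 0.903, -0.0], [0.0, -0.0, -1.0]]
ft_force: [0.6, 0.3, -1.6]
gripper_width: 0.036
grasp_force: 15.0
```

Call:
play_rows(targets=[{"angular": [0,0,0],"travel": [0,0,0.05],"hand": 3},{"angular": [0,0,0],"travel": [0,0,0],"hand": 3},{"angular": [0,0,0],"travel": [0,0,0],"hand": 3},{"angular": [0,0,0],"travel": [0,0,0],"hand": 3}])

```text
clock: 16.58
eef_pos: [0.6425, -0.0961, 0.0277]
tool_rot: [[-0.903, 0.43, 0.0], [0.43, 0.903, -0.0], [-0.0, 0.0, -1.0]]
ft_force: [-0.3, -0.5, -1.0]
gripper_width: 0.0361
grasp_force: 15.0
```

Call:
play_rows(targets=[{"angular": [0,0,0],"travel": [0,0,0.05],"hand": 3},{"angular": [0,0,0],"travel": [0,0,0],"hand": 3},{"angular": [0,0,0],"travel": [0,0,0],"hand": 3},{"angular": [0,0,0],"travel": [0,0,0],"hand": 3}])

```text
clock: 16.92
eef_pos: [0.6425, -0.0961, 0.0277]
tool_rot: [[-0.903, 0.43, 0.0], [0.43, 0.903, -0.0], [-0.0, 0.0, -1.0]]
ft_force: [-2.5, 0.7, 5.5]
gripper_width: 0.0358
grasp_force: 15.0
```

Contact again. I release, then head for the red box.

Call:
play_rows(targets=[{"angular": [0,0,0],"travel": [0,0,-0.03],"hand": 8.5},{"angular": [0,0,0],"travel": [0,0,0],"hand": 8.5},{"angular": [0,0,0],"travel": [0,0,0],"hand": 8.5},{"angular": [0,0,0],"travel": [0,0,0],"hand": 8.5},{"angular": [0,0,0],"travel": [0,0,0],"hand": 8.5},{"angular": [0,0,0],"travel": [0,0,-2],"hand": 8.5},{"angular": [0,0,0],"travel": [0,0,-3],"hand": 8.5},{"angular": [0,0,0],"travel": [0,0,-3],"hand": 8.5}])

```text
clock: 17.58
eef_pos: [0.6419, -0.0959, 0.1077]
tool_rot: [[-0.903, 0.43, -0.002], [0.43, 0.903, 0.0], [0.002, -0.0, -1.0]]
ft_force: [-0.7, -0.0, -0.0]
gripper_width: 0.0828
grasp_force: 0.0
```

Call:
play_rows(targets=[{"angular": [0,0,-0.095],"travel": [0,0,-3],"hand": 8.5},{"angular": [0,0,-0.095],"travel": [0,0,-3],"hand": 8.5},{"angular": [0,0,-0.095],"travel": [0,0,-2],"hand": 8.5},{"angular": [0,0,-0.095],"travel": [0,0,-1],"hand": 8.5},{"angular": [0,0,0],"travel": [0,0,0],"hand": 8.5}])

```text
clock: 18.0
eef_pos: [0.6435, -0.0963, 0.2003]
tool_rot: [[-0.998, 0.06, 0.004], [0.06, 0.998, -0.001], [-0.004, -0.001, -1.0]]
ft_force: [0.3, 0.9, -0.2]
gripper_width: 0.085
grasp_force: 0.0
```

Run:
```python
from h import *
c=arm.camera("wrist")
print("nut placed",seg(c,"green",(.025,.045),(.642,-.095),.06)); print("rmark",seg(c,"red",(-.01,.015),(.653,.1),.07))
go(495.8,118.8,200,86.3)
```

```text
nut placed {'n': 1056, 'c': array([642.4, -96.2]), 'wh': array([41.2, 36. ]), 'ang': -25.7, 'z': 33.9}
rmark {'n': 3594, 'c': array([654.3, 100.3]), 'wh': array([59.3, 59.2]), 'ang': 6.6, 'z': 3.8}
p [642.8 -96.1 198.4] yaw 86.2 w 85.1 F [ 0.2 -0.6 -0.5] | turn -0.002 travel [16.06 20.5  -0.2 ] j6 -99 t 18.1
```

Call:
play_rows(targets=[{"angular": [0,0,0],"travel": [1,1.3,0],"hand": 8.5},{"angular": [0,0,0],"travel": [1.8,2.3,0],"hand": 8.5},{"angular": [0,0,0],"travel": [1.8,2.3,0],"hand": 8.5},{"angular": [0,0,0],"travel": [1.8,2.3,0],"hand": 8.5},{"angular": [0,0,0],"travel": [1.8,2.3,0],"hand": 8.5},{"angular": [0,0,0],"travel": [1.8,2.3,0],"hand": 8.5},{"angular": [0,0,0],"travel": [1.8,2.3,0],"hand": 8.5},{"angular": [0,0,0],"travel": [1.8,2.3,0],"hand": 8.5}])

```text
clock: 18.72
eef_pos: [0.5165, 0.0873, 0.1961]
tool_rot: [[-0.998, 0.069, -0.002], [0.069, 0.998, -0.0], [0.002, -0.0, -1.0]]
ft_force: [-0.5, -0.0, 0.8]
gripper_width: 0.0848
grasp_force: 0.0
```

Call:
play_rows(targets=[{"angular": [0,0,0],"travel": [1.8,2.3,0],"hand": 8.5},{"angular": [0,0,0],"travel": [0.66,0.8,0],"hand": 8.5},{"angular": [0,0,0],"travel": [0,0,0],"hand": 8.5},{"angular": [0,0,0],"travel": [0,0,0],"hand": 8.5},{"angular": [0,0,0],"travel": [0,0,0],"hand": 8.5}])

```text
clock: 19.13
eef_pos: [0.4962, 0.118, 0.1972]
tool_rot: [[-0.998, 0.066, -0.0], [0.066, 0.998, -0.0], [0.0, -0.0, -1.0]]
ft_force: [0.8, -0.0, 0.4]
gripper_width: 0.0851
grasp_force: 0.0
```

Run:
```python
from h import *
c=arm.camera("wrist"); save(c,"w6.png")
print("stub",seg(c,"red",(.06,.08),(.495,.12),.06)); print("cap",seg(c,"yellow",(.06,.08),(.404,.13),.06)); print("rail",seg(c,"blue",(.02,.04),(.44,.125),.13))
go(495.8,118.8,58,86.3)
```

```text
stub {'n': 5109, 'c': array([495.6, 118.8]), 'wh': array([56.2, 56.1]), 'ang': 86.2, 'z': 69.5}
cap {'n': 4800, 'c': array([404. , 130.2]), 'wh': array([54.9, 53.7]), 'ang': 86.2, 'z': 69.6}
rail {'n': 3484, 'c': array([440.9, 125.2]), 'wh': array([60.1, 58.9]), 'ang': 82.5, 'z': 29.6}
p [496.2 117.9 197.2] yaw 86.18 w 85.0 F [-0.3 -0.1 -0.8] | turn -0.002 travel [ 0.04  0.09 13.92] j6 -78 t 19.2
```

View pics/w6.png

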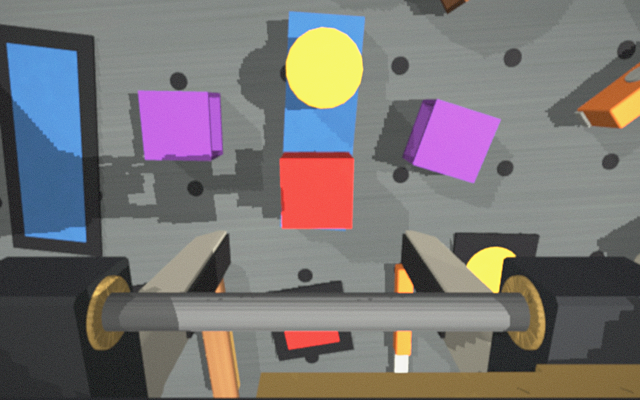

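The red box is at (317,190), free on top and square to the fingers. I descend and grip it.

Call:
play_rows(newtons=25, targets=[{"angular": [0,0,0],"travel": [0.05,0.09,3.5],"hand": 8.5},{"angular": [0,0,0],"travel": [0,0,3.5],"hand": 8.5},{"angular": [0,0,0],"travel": [0,0,3.5],"hand": 8.5},{"angular": [0,0,0],"travel": [0,0,2.4],"hand": 8.5},{"angular": [0,0,0],"travel": [0,0,1],"hand": 8.5},{"angular": [0,0,0],"travel": [0,0,0],"hand": 8.5},{"angular": [0,0,0],"travel": [0,0,0],"hand": 7},{"angular": [0,0,0],"travel": [0,0,0],"hand": 5}])

```text
clock: 19.85
eef_pos: [0.4962, 0.1197, 0.06]
tool_rot: [[-0.998, 0.065, 0.002], [0.065, 0.998, 0.0], [-0.002, 0.0, -1.0]]
ft_force: [0.3, 0.4, 0.7]
gripper_width: 0.0758
grasp_force: 0.0
```

Call:
play_rows(targets=[{"angular": [0,0,0],"travel": [0,0,0],"hand": 5},{"angular": [0,0,0],"travel": [0,0,0],"hand": 5},{"angular": [0,0,0],"travel": [0,0,0],"hand": 5},{"angular": [0,0,0],"travel": [0,0,0],"hand": 5},{"angular": [0,0,0],"travel": [0,0,0],"hand": 5}])

```text
clock: 20.27
eef_pos: [0.4955, 0.1199, 0.0593]
tool_rot: [[-0.998, 0.065, 0.001], [0.065, 0.998, 0.0], [-0.001, 0.0, -1.0]]
ft_force: [-1.7, -1.1, 7.1]
gripper_width: 0.0552
grasp_force: 25.0
```

Run:
```python
from h import *
print(arm.observe()["grasp_force"])
go(654.1,100.4,140,96.5)
```

```text
25.00076472759247
p [495.5 119.9  59.3] yaw 86.29 w 55.2 F [-1.7 -1.1  7.1] | turn -0.178 travel [-15.55  -3.73  -8.05] j6 -78 t 20.3
```

Call:
play_rows(targets=[{"angular": [0,0,0],"travel": [0,0,-0.5],"hand": 5},{"angular": [0,0,0],"travel": [0,0,-2],"hand": 5},{"angular": [0,0,0],"travel": [0,0,-3],"hand": 5},{"angular": [0,0,-0.089],"travel": [0,0,-2.6],"hand": 5},{"angular": [0,0,-0.089],"travel": [0,0,0],"hand": 5},{"angular": [0,0,0],"travel": [-2,-0.5,0],"hand": 5},{"angular": [0,0,0],"travel": [-2.8,-0.7,0],"hand": 5},{"angular": [0,0,0],"travel": [-2.8,-0.7,0],"hand": 5}])

```text
clock: 20.93
eef_pos: [0.5732, 0.1095, 0.14]
tool_rot: [[-0.994, -0.114, -0.0], [-0.114, 0.994, 0.0], [0.0, 0.0, -1.0]]
ft_force: [0.3, 0.8, -2.4]
gripper_width: 0.0551
grasp_force: 25.0
```

Call:
play_rows(targets=[{"angular": [0,0,0],"travel": [-2.8,-0.7,0],"hand": 5},{"angular": [0,0,0],"travel": [-2.8,-0.7,0],"hand": 5},{"angular": [0,0,0],"travel": [-2.3,-0.4,0],"hand": 5},{"angular": [0,0,0],"travel": [0,0,0],"hand": 5},{"angular": [0,0,0],"travel": [0,0,0],"hand": 5},{"angular": [0,0,0],"travel": [0,0,0],"hand": 5},{"angular": [0,0,0],"travel": [0,0,0],"hand": 5}])

```text
clock: 21.52
eef_pos: [0.6523, 0.1007, 0.1395]
tool_rot: [[-0.994, -0.113, -0.001], [-0.113, 0.994, -0.0], [0.001, 0.0, -1.0]]
ft_force: [-0.7, -0.2, -2.0]
gripper_width: 0.0554
grasp_force: 25.0
```

Run:
```python
from h import *
c=arm.camera("wrist")
print("held",seg(c,"red",(.13,.18),(.654,.1),.08)); print("ymark",seg(c,"yellow",(-.01,.015),(.606,.292),.07))
go(654.1,100.4,34,96.5)
```

```text
held {'n': 12632, 'c': array([641.7,  99.3]), 'wh': array([63.5, 34.5]), 'ang': -83.6, 'z': 149.5}
ymark {'n': 4097, 'c': array([607.5, 291.9]), 'wh': array([57.1, 56.8]), 'ang': 51.5, 'z': 4.2}
p [652.4 100.8 139.6] yaw 96.5 w 55.2 F [-0.4 -0.4 -3. ] | turn -0.0 travel [-0.17 -0.06 10.56] j6 -92 t 21.6
```

Call:
play_rows(targets=[{"angular": [0,0,0],"travel": [-0.17,-0.06,3],"hand": 5},{"angular": [0,0,0],"travel": [0,0,3.5],"hand": 5},{"angular": [0,0,0],"travel": [0,0,2.5],"hand": 5},{"angular": [0,0,0],"travel": [0,0,1.2],"hand": 5},{"angular": [0,0,0],"travel": [0,0,0.4],"hand": 5},{"angular": [0,0,0],"travel": [0,0,0],"hand": 5},{"angular": [0,0,0],"travel": [0,0,0],"hand": 5},{"angular": [0,0,0],"travel": [0,0,0],"hand": 5}])

```text
clock: 22.23
eef_pos: [0.6559, 0.1003, 0.0352]
tool_rot: [[-0.994, -0.113, 0.003], [-0.113, 0.994, 0.0], [-0.003, -0.0, -1.0]]
ft_force: [0.0, 0.1, -2.4]
gripper_width: 0.0553
grasp_force: 25.0
```

Call:
play_rows(targets=[{"angular": [0,0,0],"travel": [0,0,0],"hand": 5},{"angular": [0,0,0],"travel": [0,0,0],"hand": 5}])

```text
clock: 22.4
eef_pos: [0.6554, 0.1002, 0.0344]
tool_rot: [[-0.994, -0.113, 0.001], [-0.113, 0.994, 0.0], [-0.001, -0.0, -1.0]]
ft_force: [-0.3, -0.9, -2.1]
gripper_width: 0.0553
grasp_force: 25.0
```

Call:
play_rows(targets=[{"angular": [0,0,0],"travel": [0,0,0.06],"hand": 5},{"angular": [0,0,0],"travel": [0,0,0],"hand": 5},{"angular": [0,0,0],"travel": [0,0,0],"hand": 5},{"angular": [0,0,0],"travel": [0,0,0],"hand": 5}])

```text
clock: 22.73
eef_pos: [0.655, 0.1001, 0.0329]
tool_rot: [[-0.994, -0.113, -0.0], [-0.113, 0.994, -0.0], [0.0, -0.0, -1.0]]
ft_force: [-0.5, 0.2, -3.8]
gripper_width: 0.0556
grasp_force: 25.0
```

Call:
play_rows(targets=[{"angular": [0,0,0],"travel": [0.06,0,0.05],"hand": 5},{"angular": [0,0,0],"travel": [0,0,0],"hand": 5},{"angular": [0,0,0],"travel": [0,0,0],"hand": 5},{"angular": [0,0,0],"travel": [0,0,0],"hand": 5}])

```text
clock: 23.07
eef_pos: [0.6545, 0.1001, 0.0325]
tool_rot: [[-0.994, -0.113, 0.0], [-0.113, 0.994, -0.0], [-0.0, -0.0, -1.0]]
ft_force: [0.5, 0.6, -1.9]
gripper_width: 0.0554
grasp_force: 25.0
```

Call:
play_rows(targets=[{"angular": [0,0,0],"travel": [0,0,0.05],"hand": 5},{"angular": [0,0,0],"travel": [0,0,0],"hand": 5},{"angular": [0,0,0],"travel": [0,0,0],"hand": 5},{"angular": [0,0,0],"travel": [0,0,0],"hand": 5}])

```text
clock: 23.4
eef_pos: [0.6546, 0.1001, 0.0323]
tool_rot: [[-0.994, -0.113, 0.001], [-0.113, 0.994, 0.0], [-0.001, -0.0, -1.0]]
ft_force: [-1.3, -0.0, 3.6]
gripper_width: 0.0551
grasp_force: 25.0
```

Call:
play_rows(targets=[{"angular": [0,0,0],"travel": [0,0,-0.03],"hand": 8.5},{"angular": [0,0,0],"travel": [0,0,0],"hand": 8.5},{"angular": [0,0,0],"travel": [0,0,0],"hand": 8.5},{"angular": [0,0,0],"travel": [0,0,0],"hand": 8.5},{"angular": [0,0,0],"travel": [0,0,0],"hand": 8.5},{"angular": [0,0,0],"travel": [0,0,-2],"hand": 8.5},{"angular": [0,0,0],"travel": [0,0,-3],"hand": 8.5},{"angular": [0,0,0],"travel": [0,0,-3],"hand": 8.5}])

```text
clock: 24.07
eef_pos: [0.6538, 0.1001, 0.1124]
tool_rot: [[-0.994, -0.113, -0.002], [-0.113, 0.994, -0.0], [0.002, 0.0, -1.0]]
ft_force: [-0.7, 0.5, -0.2]
gripper_width: 0.085
grasp_force: 0.0
```

Call:
play_rows(targets=[{"angular": [0,0,0.08],"travel": [0,0,-3],"hand": 8.5},{"angular": [0,0,0.08],"travel": [0,0,-3],"hand": 8.5},{"angular": [0,0,0.08],"travel": [0,0,-2],"hand": 8.5},{"angular": [0,0,0],"travel": [0,0,0],"hand": 8.5}])

```text
clock: 24.4
eef_pos: [0.6562, 0.1003, 0.1972]
tool_rot: [[-0.991, 0.131, 0.007], [0.131, 0.991, 0.001], [-0.007, 0.002, -1.0]]
ft_force: [0.2, -0.5, 0.3]
gripper_width: 0.0852
grasp_force: 0.0
```

Run:
```python
from h import *
c=arm.camera("wrist")
print("stub placed",seg(c,"red",(.03,.06),(.654,.1),.07)); print("ymark",seg(c,"yellow",(-.01,.015),(.606,.292),.07))
go(404,130.2,190,82.5)
```

```text
stub placed {'n': 4391, 'c': array([654.5,  99.9]), 'wh': array([56.6, 56.1]), 'ang': 6.3, 'z': 43.5}
ymark {'n': 3228, 'c': array([607.5, 292.3]), 'wh': array([57.1, 56.7]), 'ang': 77.3, 'z': 4.2}
p [655.3 100.2 194.4] yaw 82.73 w 85.2 F [ 0.9 -0.1 -0.2] | turn 0.004 travel [25.31 -0.3   0.34] j6 -78 t 24.4
```

Call:
play_rows(targets=[{"angular": [0,0,0],"travel": [1.8,0,0],"hand": 8.5},{"angular": [0,0,0],"travel": [3,0,0],"hand": 8.5},{"angular": [0,0,0],"travel": [3,0,0],"hand": 8.5},{"angular": [0,0,0],"travel": [3,0,0],"hand": 8.5},{"angular": [0,0,0],"travel": [3,0,0],"hand": 8.5},{"angular": [0,0,0],"travel": [3,0,0],"hand": 8.5},{"angular": [0,0,0],"travel": [3,0,0],"hand": 8.5},{"angular": [0,0,0],"travel": [3,-0.3,0],"hand": 8.5}])

```text
clock: 25.12
eef_pos: [0.4257, 0.1261, 0.1909]
tool_rot: [[-0.992, 0.124, -0.002], [0.124, 0.992, -0.0], [0.002, -0.001, -1.0]]
ft_force: [0.7, -0.6, -0.0]
gripper_width: 0.085
grasp_force: 0.0
```

Call:
play_rows(targets=[{"angular": [0,0,0],"travel": [2.5,0,0],"hand": 8.5},{"angular": [0,0,0],"travel": [0,0,0],"hand": 8.5},{"angular": [0,0,0],"travel": [0,0,0],"hand": 8.5},{"angular": [0,0,0],"travel": [0,0,0],"hand": 8.5},{"angular": [0,0,0],"travel": [0,0,0],"hand": 8.5}])

```text
clock: 25.53
eef_pos: [0.4038, 0.129, 0.1919]
tool_rot: [[-0.992, 0.126, -0.0], [0.126, 0.992, -0.0], [0.0, -0.0, -1.0]]
ft_force: [0.4, 0.5, 0.1]
gripper_width: 0.0851
grasp_force: 0.0
```

Run:
```python
from h import *
c=arm.camera("wrist")
print("cap",seg(c,"yellow",(.06,.08),(.404,.13),.06)); print("rail",seg(c,"blue",(.02,.04),(.44,.125),.13))
go(404,130.2,58,82.5)
```

```text
cap {'n': 3885, 'c': array([403.3, 130.2]), 'wh': array([54.8, 54.1]), 'ang': 22.3, 'z': 69.4}
rail {'n': 4348, 'c': array([467.2, 121.7]), 'wh': array([80.8, 60.1]), 'ang': -7.5, 'z': 29.4}
p [403.7 129.  191.9] yaw 82.74 w 85.1 F [-0.2 -0.1 -0.4] | turn 0.004 travel [-0.02  0.13 13.39] j6 -71 t 25.6
```

Call:
play_rows(newtons=25, targets=[{"angular": [0,0,0],"travel": [0,0.12,3.5],"hand": 8.5},{"angular": [0,0,0],"travel": [0,0,3.5],"hand": 8.5},{"angular": [0,0,0],"travel": [0,0,3.5],"hand": 8.5},{"angular": [0,0,0],"travel": [0,0,2],"hand": 8.5},{"angular": [0,0,0],"travel": [0,0,0.9],"hand": 8.5},{"angular": [0,0,0],"travel": [0,0,0],"hand": 8.5},{"angular": [0,0,0],"travel": [0,0,0],"hand": 7},{"angular": [0,0,0],"travel": [0,0,0],"hand": 5}])

```text
clock: 26.25
eef_pos: [0.4042, 0.1304, 0.0593]
tool_rot: [[-0.992, 0.126, 0.002], [0.126, 0.992, 0.0], [-0.002, 0.001, -1.0]]
ft_force: [0.4, 1.1, 0.0]
gripper_width: 0.0758
grasp_force: 0.0
```

Call:
play_rows(targets=[{"angular": [0,0,0],"travel": [0,0,0],"hand": 5},{"angular": [0,0,0],"travel": [0,0,0],"hand": 5},{"angular": [0,0,0],"travel": [0,0,0],"hand": 5},{"angular": [0,0,0],"travel": [0,0,0],"hand": 5},{"angular": [0,0,0],"travel": [0,0,0],"hand": 5}])

```text
clock: 26.67
eef_pos: [0.4036, 0.1304, 0.0589]
tool_rot: [[-0.992, 0.126, 0.001], [0.126, 0.992, 0.0], [-0.001, 0.0, -1.0]]
ft_force: [-1.8, -0.3, 8.9]
gripper_width: 0.0556
grasp_force: 25.0
```

Run:
```python
from h import *
print(arm.observe()["grasp_force"])
go(607.4,292.4,140)
```

```text
25.00128597021103
p [403.6 130.4  58.9] yaw 82.74 w 55.6 F [-1.8 -0.3  8.9] | turn 0.0 travel [-18.18  18.65  -8.08] j6 -71 t 26.7
```

Run:
```python
from h import *
for n in("top","side"):
    P=cloud(arm.camera(n)).reshape(-1,3)
    for lo,hi in((.02,.08),(.08,.14),(.14,.3)):
        q=P[(P[:,2]>lo)&(P[:,2]<hi)&(P[:,0]>.5)&(P[:,0]<.72)&(P[:,1]>.24)&(P[:,1]<.7)]
        print(n,lo,len(q),q[:,1].min() if len(q) else None)
```

```text
top 0.02 1096 0.24972000918660445
top 0.08 3033 0.4696382114701
top 0.14 6398 0.4908791297551497
side 0.02 124 0.533595883423491
side 0.08 1 0.47889378415522454
side 0.14 86 0.5181770684073818
```

The helmet starts at y≈0.47 m, so there is room. I carry the cap over.

Call:
play_rows(targets=[{"angular": [0,0,0],"travel": [0,0,-0.5],"hand": 5},{"angular": [0,0,0],"travel": [0,0,-2.5],"hand": 5},{"angular": [0,0,0],"travel": [0,0,-3],"hand": 5},{"angular": [0,0,0],"travel": [-1,1,-2.1],"hand": 5},{"angular": [0,0,0],"travel": [-2,2.1,0],"hand": 5},{"angular": [0,0,0],"travel": [-2,2.1,0],"hand": 5},{"angular": [0,0,0],"travel": [-2,2.1,0],"hand": 5},{"angular": [0,0,0],"travel": [-2,2.1,0],"hand": 5}])

```text
clock: 27.43
eef_pos: [0.505, 0.213, 0.1395]
tool_rot: [[-0.992, 0.126, -0.0], [0.126, 0.992, -0.0], [0.0, -0.0, -1.0]]
ft_force: [0.8, -0.2, -3.0]
gripper_width: 0.0556
grasp_force: 25.0
```

Call:
play_rows(targets=[{"angular": [0,0,0],"travel": [-2,2.1,0],"hand": 5},{"angular": [0,0,0],"travel": [-2,2.1,0],"hand": 5},{"angular": [0,0,0],"travel": [-2,2.1,0],"hand": 5},{"angular": [0,0,0],"travel": [-2,2.0,0],"hand": 5},{"angular": [0,0,0],"travel": [-1.2,0.95,0],"hand": 5},{"angular": [0,0,0],"travel": [0,0,0],"hand": 5},{"angular": [0,0,0],"travel": [0,0,0],"hand": 5},{"angular": [0,0,0],"travel": [0,0,0],"hand": 5}])

```text
clock: 28.1
eef_pos: [0.6065, 0.2918, 0.1389]
tool_rot: [[-0.992, 0.126, -0.001], [0.126, 0.992, -0.001], [0.001, -0.001, -1.0]]
ft_force: [0.1, -0.3, -2.9]
gripper_width: 0.0556
grasp_force: 25.0
```

Run:
```python
from h import *
go(607.4,292.4,34)
```

```text
p [606.5 291.8 138.9] yaw 82.74 w 55.6 F [ 0.1 -0.3 -2.9] | turn 0.0 travel [-0.1   0.08 10.49] j6 -61 t 28.1
```

Call:
play_rows(targets=[{"angular": [0,0,0],"travel": [-0.05,0.04,3],"hand": 5},{"angular": [0,0,0],"travel": [0,0,3.5],"hand": 5},{"angular": [0,0,0],"travel": [0,0,2.5],"hand": 5},{"angular": [0,0,0],"travel": [0,0,1.2],"hand": 5},{"angular": [0,0,0],"travel": [0,0,0.4],"hand": 5},{"angular": [0,0,0],"travel": [0,0,0],"hand": 5},{"angular": [0,0,0],"travel": [0,0,0],"hand": 5},{"angular": [0,0,0],"travel": [0,0,0],"hand": 5}])

```text
clock: 28.77
eef_pos: [0.6084, 0.2927, 0.0345]
tool_rot: [[-0.992, 0.127, 0.002], [0.127, 0.992, 0.001], [-0.001, 0.001, -1.0]]
ft_force: [-0.3, -0.6, -2.5]
gripper_width: 0.0555
grasp_force: 25.0
```

Call:
play_rows(targets=[{"angular": [0,0,0],"travel": [0,0,0],"hand": 5},{"angular": [0,0,0],"travel": [0,0,0],"hand": 5}])

```text
clock: 28.93
eef_pos: [0.6081, 0.2927, 0.0339]
tool_rot: [[-0.992, 0.126, 0.001], [0.126, 0.992, 0.0], [-0.001, 0.0, -1.0]]
ft_force: [-0.5, 0.2, -3.3]
gripper_width: 0.0555
grasp_force: 25.0
```

Call:
play_rows(targets=[{"angular": [0,0,0],"travel": [0,0,0.05],"hand": 5},{"angular": [0,0,0],"travel": [0,0,0],"hand": 5},{"angular": [0,0,0],"travel": [0,0,0],"hand": 5},{"angular": [0,0,0],"travel": [0,0,0],"hand": 5}])

```text
clock: 29.27
eef_pos: [0.6079, 0.2926, 0.0327]
tool_rot: [[-0.992, 0.126, -0.0], [0.126, 0.992, -0.0], [0.0, -0.0, -1.0]]
ft_force: [-0.1, -0.0, -3.5]
gripper_width: 0.0554
grasp_force: 25.0
```

Call:
play_rows(targets=[{"angular": [0,0,0],"travel": [0.03,0,0.05],"hand": 5},{"angular": [0,0,0],"travel": [0,0,0],"hand": 5},{"angular": [0,0,0],"travel": [0,0,0],"hand": 5},{"angular": [0,0,0],"travel": [0,0,0],"hand": 5}])

```text
clock: 29.6
eef_pos: [0.6078, 0.2927, 0.0325]
tool_rot: [[-0.992, 0.126, 0.001], [0.126, 0.992, 0.0], [-0.001, 0.0, -1.0]]
ft_force: [-0.3, -1.8, 0.1]
gripper_width: 0.0555
grasp_force: 25.0
```

Call:
play_rows(targets=[{"angular": [0,0,0],"travel": [0,0,0.05],"hand": 5},{"angular": [0,0,0],"travel": [0,0,0],"hand": 5},{"angular": [0,0,0],"travel": [0,0,0],"hand": 5},{"angular": [0,0,0],"travel": [0,0,0],"hand": 5}])

```text
clock: 29.93
eef_pos: [0.6079, 0.2927, 0.0325]
tool_rot: [[-0.992, 0.126, 0.001], [0.126, 0.992, 0.0], [-0.001, 0.0, -1.0]]
ft_force: [-0.4, -2.1, 4.7]
gripper_width: 0.0556
grasp_force: 25.0
```

Call:
play_rows(targets=[{"angular": [0,0,0],"travel": [0,0,-0.03],"hand": 8.5},{"angular": [0,0,0],"travel": [0,0,0],"hand": 8.5},{"angular": [0,0,0],"travel": [0,0,0],"hand": 8.5},{"angular": [0,0,0],"travel": [0,0,0],"hand": 8.5},{"angular": [0,0,0],"travel": [0,0,0],"hand": 8.5},{"angular": [0,0,0],"travel": [0,0,-2],"hand": 8.5},{"angular": [0,0,0],"travel": [0,0,-3.5],"hand": 8.5},{"angular": [0,0,0],"travel": [0,0,-3.5],"hand": 8.5}])

```text
clock: 30.6
eef_pos: [0.6068, 0.2924, 0.122]
tool_rot: [[-0.992, 0.126, -0.003], [0.126, 0.992, -0.001], [0.002, -0.001, -1.0]]
ft_force: [-0.3, 0.1, 0.6]
gripper_width: 0.0852
grasp_force: 0.0
```

Call:
play_rows(targets=[{"angular": [0,0,0],"travel": [0,0,-3.5],"hand": 8.5},{"angular": [0,0,0],"travel": [0,0,-3.5],"hand": 8.5},{"angular": [0,0,0],"travel": [0,0,-3],"hand": 8.5},{"angular": [0,0,0],"travel": [0,0,-1.5],"hand": 8.5},{"angular": [0,0,0],"travel": [0,0,0],"hand": 8.5},{"angular": [0,0,0],"travel": [1,-1.5,0],"hand": 8.5},{"angular": [0,0,0],"travel": [1.8,-2.4,0],"hand": 8.5},{"angular": [0,0,0],"travel": [1.8,-2.4,0],"hand": 8.5}])

```text
clock: 31.27
eef_pos: [0.5527, 0.2354, 0.235]
tool_rot: [[-0.992, 0.126, -0.002], [0.126, 0.992, -0.001], [0.002, -0.001, -1.0]]
ft_force: [0.6, 0.2, 1.6]
gripper_width: 0.0849
grasp_force: 0.0
```

Call:
play_rows(targets=[{"angular": [0,0,0],"travel": [1.8,-2.4,0],"hand": 8.5},{"angular": [0,0,0],"travel": [1.8,-2.4,0],"hand": 8.5},{"angular": [0,0,0],"travel": [1.8,-2.4,0],"hand": 8.5},{"angular": [0,0,0],"travel": [1.8,-2.4,0],"hand": 8.5},{"angular": [0,0,0],"travel": [1.8,-2.8,0],"hand": 8.5},{"angular": [0,0,0],"travel": [0,0,0],"hand": 8.5},{"angular": [0,0,0],"travel": [0,0,0],"hand": 8.5},{"angular": [0,0,0],"travel": [0,0,0],"hand": 8.5}])

```text
clock: 31.93
eef_pos: [0.4493, 0.1245, 0.2366]
tool_rot: [[-0.992, 0.127, -0.0], [0.127, 0.992, 0.0], [0.0, 0.0, -1.0]]
ft_force: [0.3, 1.2, -0.2]
gripper_width: 0.0848
grasp_force: 0.0
```

Run:
```python
from h import *
c=arm.camera("wrist"); save(c,"w7.png")
print("rail",seg(c,"blue",(.02,.04),(.44,.125),.16)); print("bmark",seg(c,"blue",(-.01,.015),(.452,-.13),.16))
t=arm.camera("top"); print("cap placed",seg(t,"yellow",(.03,.06),(.607,.292),.06)); print("rail top",seg(t,"blue",(.02,.04),(.44,.125),.16))
go(450,124.5,28,82.5)
```

```text
rail {'n': 10803, 'c': array([449. , 124.2]), 'wh': array([180. ,  60.2]), 'ang': -7.5, 'z': 29.5}
bmark {'n': 8005, 'c': array([ 439.4, -127.7]), 'wh': array([155.2,  64. ]), 'ang': -10.3, 'z': 3.8}
cap placed {'n': 329, 'c': array([617.2, 295. ]), 'wh': array([52.5, 34.6]), 'ang': -80.2, 'z': 44.8}
rail top {'n': 25, 'c': array([532.5,  91.6]), 'wh': array([15.6,  6.3]), 'ang': 82.2, 'z': 32.1}
p [449.5 124.9 236.6] yaw 82.77 w 85.0 F [ 0.   0.4 -0.3] | turn 0.005 travel [-0.06 -0.03 20.86] j6 -73 t 32.0
```

View pics/w7.png

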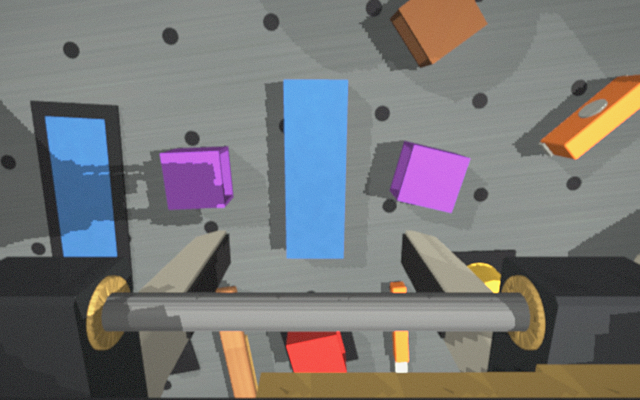

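The rail is at (315,168), in line with the fingers. The purple boxes at (195,178) and (430,177) leave about 44 mm or more beside it. Down to grip.

Call:
play_rows(newtons=40, targets=[{"angular": [0,0,0.005],"travel": [0.03,-0.06,3],"hand": 8.5},{"angular": [0,0,0],"travel": [0,0,3.5],"hand": 8.5},{"angular": [0,0,0],"travel": [0,0,3.5],"hand": 8.5},{"angular": [0,0,0],"travel": [0,0,3.5],"hand": 8.5},{"angular": [0,0,0],"travel": [0,0,3.5],"hand": 8.5},{"angular": [0,0,0],"travel": [0,0,2.5],"hand": 8.5},{"angular": [0,0,0],"travel": [0,0,1.3],"hand": 8.5},{"angular": [0,0,0],"travel": [0,0,0],"hand": 8.5}])

```text
clock: 32.7
eef_pos: [0.4473, 0.1241, 0.026]
tool_rot: [[-0.991, 0.131, -0.005], [0.131, 0.991, -0.001], [0.005, -0.001, -1.0]]
ft_force: [-0.8, -1.1, -0.5]
gripper_width: 0.0849
grasp_force: 0.0
```

Call:
play_rows(targets=[{"angular": [0,0,0],"travel": [0,0,0],"hand": 8.5},{"angular": [0,0,0],"travel": [0,0,0],"hand": 8.5},{"angular": [0,0,0],"travel": [0,0,0],"hand": 8.5}])

```text
clock: 32.95
eef_pos: [0.4495, 0.1241, 0.0301]
tool_rot: [[-0.991, 0.131, 0.002], [0.131, 0.991, 0.0], [-0.002, 0.001, -1.0]]
ft_force: [0.2, 0.2, 0.4]
gripper_width: 0.0849
grasp_force: 0.0
```

Call:
play_rows(targets=[{"angular": [0,0,0],"travel": [0,0,0],"hand": 7},{"angular": [0,0,0],"travel": [0,0,0],"hand": 5.4},{"angular": [0,0,0],"travel": [0,0,0],"hand": 5.4},{"angular": [0,0,0],"travel": [0,0,0],"hand": 5.4},{"angular": [0,0,0],"travel": [0,0,0],"hand": 5.4},{"angular": [0,0,0],"travel": [0,0,0],"hand": 5.4},{"angular": [0,0,0],"travel": [0,0,0],"hand": 5.4}])

```text
clock: 33.53
eef_pos: [0.4488, 0.1239, 0.0293]
tool_rot: [[-0.991, 0.131, 0.0], [0.131, 0.991, 0.0], [-0.0, 0.0, -1.0]]
ft_force: [0.1, 0.8, 6.0]
gripper_width: 0.0594
grasp_force: 40.0
```

Run:
```python
from h import *
print(arm.observe()["grasp_force"])
go(452.6,-129.4,120,79.7)
```

```text
39.99992497265339
p [448.8 123.9  29.3] yaw 82.45 w 59.4 F [0.1 0.8 6. ] | turn 0.048 travel [ -4.9  -24.85  -9.07] j6 -73 t 33.5
```

Call:
play_rows(targets=[{"angular": [0,0,0],"travel": [0,0,-0.5],"hand": 5.4},{"angular": [0,0,0],"travel": [0,0,-1.5],"hand": 5.4},{"angular": [0,0,0],"travel": [0,0,-2.5],"hand": 5.4},{"angular": [0,0,0],"travel": [0,0,-2.5],"hand": 5.4},{"angular": [0,0,0.024],"travel": [0,0,-2],"hand": 5.4},{"angular": [0,0,0.024],"travel": [0,0,0],"hand": 5.4},{"angular": [0,0,0],"travel": [-0.2,-1,0],"hand": 5.4},{"angular": [0,0,0],"travel": [-0.4,-2,0],"hand": 5.4}])

```text
clock: 34.2
eef_pos: [0.4484, 0.0934, 0.1179]
tool_rot: [[-0.984, 0.177, -0.001], [0.177, 0.984, -0.0], [0.001, -0.0, -1.0]]
ft_force: [0.7, 0.3, -5.3]
gripper_width: 0.0597
grasp_force: 40.0
```

Call:
play_rows(targets=[{"angular": [0,0,0],"travel": [-0.5,-2.5,0],"hand": 5.4},{"angular": [0,0,0],"travel": [-0.5,-2.5,0],"hand": 5.4},{"angular": [0,0,0],"travel": [-0.5,-2.5,0],"hand": 5.4},{"angular": [0,0,0],"travel": [-0.5,-2.5,0],"hand": 5.4},{"angular": [0,0,0],"travel": [-0.5,-2.5,0],"hand": 5.4},{"angular": [0,0,0],"travel": [-0.5,-2.5,0],"hand": 5.4},{"angular": [0,0,0],"travel": [-0.5,-2.5,0],"hand": 5.4},{"angular": [0,0,0],"travel": [-0.5,-2.5,0],"hand": 5.4}])

```text
clock: 34.87
eef_pos: [0.4514, -0.1122, 0.1172]
tool_rot: [[-0.984, 0.179, -0.003], [0.179, 0.984, 0.001], [0.003, 0.0, -1.0]]
ft_force: [1.0, -0.3, -4.0]
gripper_width: 0.0597
grasp_force: 40.0
```

Call:
play_rows(targets=[{"angular": [0,0,0],"travel": [-0.3,-1.5,0],"hand": 5.4},{"angular": [0,0,0],"travel": [0,-0.35,0],"hand": 5.4},{"angular": [0,0,0],"travel": [0,0,0],"hand": 5.4},{"angular": [0,0,0],"travel": [0,0,0],"hand": 5.4},{"angular": [0,0,0],"travel": [0,0,0],"hand": 5.4}])

```text
clock: 35.28
eef_pos: [0.4519, -0.1286, 0.1184]
tool_rot: [[-0.984, 0.178, -0.001], [0.178, 0.984, 0.001], [0.001, 0.0, -1.0]]
ft_force: [0.5, -0.1, -4.7]
gripper_width: 0.0596
grasp_force: 40.0
```

Run:
```python
from h import *
c=arm.camera("wrist"); save(c,"w8.png")
print("held",seg(c,"blue",(.08,.16),(.45,-.13),.16)); print("bmark",seg(c,"blue",(-.01,.015),(.452,-.13),.16)); print("plate",seg(c,"black",(-.01,.015),(.452,-.13),.16))
go(452.5,-129.4,33,79.7)
```

```text
held {'n': 36238, 'c': array([ 413.7, -122.7]), 'wh': array([101.9,  62.1]), 'ang': -10.3, 'z': 118.8}
bmark {'n': 15, 'c': array([ 371.6, -170.4]), 'wh': array([9.6, 0.4]), 'ang': -12.6, 'z': -0.5}
plate {'n': 329, 'c': array([ 400.1, -200.1]), 'wh': array([14.6, 14. ]), 'ang': 79.9, 'z': -0.1}
p [ 452.1 -128.6  118.6] yaw 79.76 w 60.1 F [ 0.3 -0.3 -3.6] | turn 0.001 travel [-0.06 -0.08  8.56] j6 -101 t 35.3
```

View pics/w8.png

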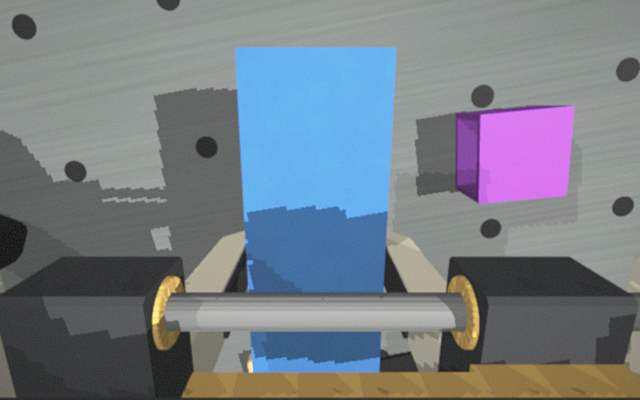

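The rail is held level and fills the view (315,200), with its mark hidden beneath. The estimates agree on a mark centre of about (453,-130) mm at -10.3°. Lowering.

Call:
play_rows(targets=[{"angular": [0,0,0],"travel": [-0.08,-0.11,2.5],"hand": 5.4},{"angular": [0,0,0],"travel": [0,0,2.5],"hand": 5.4},{"angular": [0,0,0],"travel": [0,0,2],"hand": 5.4},{"angular": [0,0,0],"travel": [0,0,1],"hand": 5.4},{"angular": [0,0,0],"travel": [0,0,0.4],"hand": 5.4},{"angular": [0,0,0],"travel": [0,0,0],"hand": 5.4},{"angular": [0,0,0],"travel": [0,0,0],"hand": 5.4},{"angular": [0,0,0],"travel": [0,0,0],"hand": 5.4}])

```text
clock: 36.0
eef_pos: [0.4537, -0.1308, 0.036]
tool_rot: [[-0.984, 0.179, 0.002], [0.179, 0.984, -0.001], [-0.002, -0.0, -1.0]]
ft_force: [0.9, -0.8, -4.1]
gripper_width: 0.0594
grasp_force: 40.0
```

Call:
play_rows(targets=[{"angular": [0,0,0],"travel": [0,0,0],"hand": 5.4},{"angular": [0,0,0],"travel": [0,0,0],"hand": 5.4},{"angular": [0,0,0],"travel": [0,0,0],"hand": 5.4}])

```text
clock: 36.25
eef_pos: [0.4532, -0.1308, 0.0355]
tool_rot: [[-0.984, 0.179, 0.001], [0.179, 0.984, -0.0], [-0.001, -0.0, -1.0]]
ft_force: [0.3, 0.2, -4.8]
gripper_width: 0.0596
grasp_force: 40.0
```

Call:
play_rows(targets=[{"angular": [0,0,0],"travel": [0,0,0.05],"hand": 5.4},{"angular": [0,0,0],"travel": [0,0,0],"hand": 5.4},{"angular": [0,0,0],"travel": [0,0,0],"hand": 5.4},{"angular": [0,0,0],"travel": [0,0,0],"hand": 5.4}])

```text
clock: 36.58
eef_pos: [0.453, -0.1307, 0.0345]
tool_rot: [[-0.984, 0.179, -0.0], [0.179, 0.984, 0.0], [0.0, 0.0, -1.0]]
ft_force: [-0.3, -0.1, -4.1]
gripper_width: 0.0594
grasp_force: 40.0
```

Call:
play_rows(targets=[{"angular": [0,0,0],"travel": [0,0.06,0.1],"hand": 5.4},{"angular": [0,0,0],"travel": [0,0,0],"hand": 5.4},{"angular": [0,0,0],"travel": [0,0,0],"hand": 5.4},{"angular": [0,0,0],"travel": [0,0,0],"hand": 5.4}])

```text
clock: 36.92
eef_pos: [0.4531, -0.1301, 0.0335]
tool_rot: [[-0.984, 0.179, -0.0], [0.179, 0.984, 0.0], [0.0, 0.0, -1.0]]
ft_force: [0.8, 0.1, -5.1]
gripper_width: 0.0598
grasp_force: 40.0
```

Call:
play_rows(targets=[{"angular": [0,0,0],"travel": [0,0,0.05],"hand": 5.4},{"angular": [0,0,0],"travel": [0,0,0],"hand": 5.4},{"angular": [0,0,0],"travel": [0,0,0],"hand": 5.4},{"angular": [0,0,0],"travel": [0,0,0],"hand": 5.4}])

```text
clock: 37.25
eef_pos: [0.4532, -0.1301, 0.0333]
tool_rot: [[-0.984, 0.179, 0.0], [0.179, 0.984, -0.0], [-0.0, -0.0, -1.0]]
ft_force: [-2.8, 0.0, 4.4]
gripper_width: 0.0597
grasp_force: 40.0
```

Call:
play_rows(targets=[{"angular": [0,0,0],"travel": [0,0,0.05],"hand": 5.4},{"angular": [0,0,0],"travel": [0,0,0],"hand": 5.4},{"angular": [0,0,0],"travel": [0,0,0],"hand": 5.4},{"angular": [0,0,0],"travel": [0,0,0],"hand": 5.4}])

```text
clock: 37.58
eef_pos: [0.4532, -0.1301, 0.0333]
tool_rot: [[-0.984, 0.179, 0.0], [0.179, 0.984, -0.0], [-0.0, -0.0, -1.0]]
ft_force: [-4.4, 1.8, 15.0]
gripper_width: 0.0599
grasp_force: 40.0
```

Firm contact. I ease off, release, and rise clear for the final check.

Call:
play_rows(targets=[{"angular": [0,0,0],"travel": [0,0,-0.06],"hand": 5.4},{"angular": [0,0,0],"travel": [0,0,0],"hand": 5.4},{"angular": [0,0,0],"travel": [0,0,0],"hand": 8.5},{"angular": [0,0,0],"travel": [0,0,0],"hand": 8.5},{"angular": [0,0,0],"travel": [0,0,0],"hand": 8.5},{"angular": [0,0,0],"travel": [0,0,0],"hand": 8.5},{"angular": [0,0,0],"travel": [0,0,0],"hand": 8.5},{"angular": [0,0,0],"travel": [0,0,-2],"hand": 8.5}])

```text
clock: 38.25
eef_pos: [0.4517, -0.1295, 0.0511]
tool_rot: [[-0.984, 0.179, -0.004], [0.179, 0.984, 0.002], [0.004, 0.001, -1.0]]
ft_force: [-0.6, 0.3, -0.1]
gripper_width: 0.0848
grasp_force: 0.0
```

Call:
play_rows(targets=[{"angular": [0,0,0],"travel": [0,0,-3],"hand": 8.5},{"angular": [0,0,0],"travel": [0,0,-3],"hand": 8.5},{"angular": [0,0,0],"travel": [0,0,-3],"hand": 8.5},{"angular": [0,0,0],"travel": [0,0,-3],"hand": 8.5},{"angular": [0,0,0],"travel": [0,0,-3],"hand": 8.5},{"angular": [0,0,0],"travel": [0,0,-3],"hand": 8.5},{"angular": [0,0,0],"travel": [0,0,0],"hand": 8.5},{"angular": [0,0,0],"travel": [0,0,0],"hand": 8.5}])

```text
clock: 38.92
eef_pos: [0.4536, -0.1303, 0.2342]
tool_rot: [[-0.984, 0.179, 0.003], [0.179, 0.984, -0.001], [-0.003, -0.001, -1.0]]
ft_force: [-0.4, -0.1, -0.8]
gripper_width: 0.0854
grasp_force: 0.0
```

Run:
```python
from h import *
c=arm.camera("wrist"); save(c,"w9.png")
print("rail",seg(c,"blue",(.02,.05),(.45,-.13),.16))
# plate outline: everything dark or blue above ~2mm near rail
P=cloud(c); m=(P[...,2]>.0022)&(P[...,2]<.05)&(np.abs(P[...,0]-.453)<.14)&(np.abs(P[...,1]+.13)<.075)
q=P[m]; print("plate",cv2.minAreaRect((q[:,:2]*1000).astype(np.float32)))
s=arm.camera("side"); save(s,"side9.png",f=1.25)
for n,a in dict(cap=("yellow",(.03,.06),(.607,.292),.06),capmark=("yellow",(-.01,.015),(.607,.292),.06),stub=("red",(.03,.06),(.654,.1),.06),nut=("green",(.02,.05),(.642,-.096),.05),collar=("white",(.02,.05),(.607,-.314),.05)).items(): print(n,seg(s,*a))
```

```text
rail {'n': 11219, 'c': array([ 453.5, -130.3]), 'wh': array([179.9,  60.1]), 'ang': -10.3, 'z': 33.5}
plate ((459.97344970703125, -139.3009490966797), (111.75601959228516, 266.5046691894531), 77.21018981933594)
cap {'n': 268, 'c': array([605.6, 290.2]), 'wh': array([54. , 53.9]), 'ang': 37.1, 'z': 45.0}
capmark {'n': 56, 'c': array([598. , 278.3]), 'wh': array([53.5, 23.7]), 'ang': -37.7, 'z': 10.2}
stub {'n': 103, 'c': array([668.8,  80.1]), 'wh': array([59.7, 27.2]), 'ang': 45.0, 'z': 45.3}
nut {'n': 92, 'c': array([641.1, -96.4]), 'wh': array([35.5, 31.4]), 'ang': -82.4, 'z': 35.8}
collar {'n': 311, 'c': array([ 607. , -314.5]), 'wh': array([40.3, 40.1]), 'ang': 64.6, 'z': 34.3}
```

View pics/w9.png

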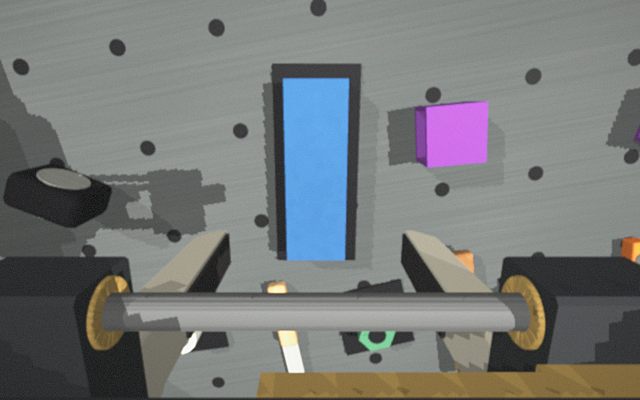

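View pics/side9.png

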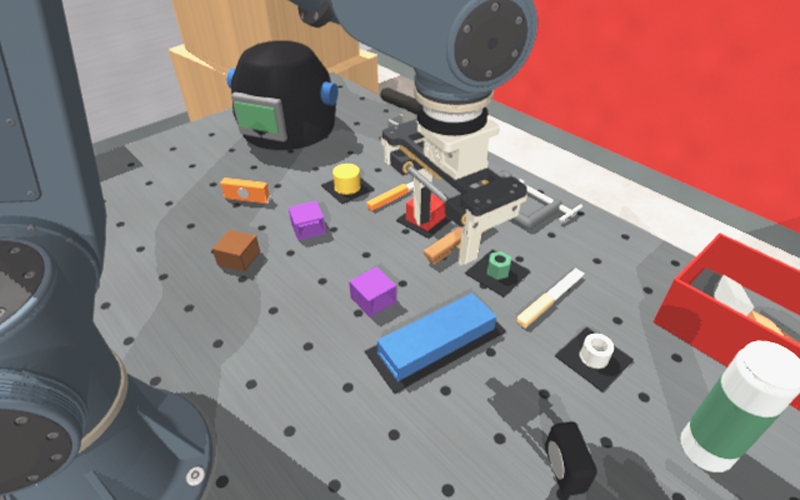

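The side view shows every part flat on its own plate: cap (346,178), box (425,212), nut (499,264), collar (597,350) and rail (437,335). The gripper is empty and clear of everything, so I hand in.

```bash
python3 -c "
from bench import arm
print(arm.finish_job())"
```

```text
the job is handed in; nothing more can be done
None
```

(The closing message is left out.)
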